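Mask figure bases in the spray jig

ROBOT

A 6-joint arm with a two-finger parallel gripper is mounted at the origin on the work surface. World frame = base frame: x ahead of the robot, y to its left, z up, the work surface at z = 0. Lengths are in m, angles in degrees, forces in N, time in s.
With the tool pointing down it reaches from about 0.35 to 0.975 m from the base axis. Payload 7.1 kg.
Tool frame: the origin (TCP) lies between the finger pads; the fingertips stand 22 mm ahead of it and the grasp point (between the pads) lies 3 mm ahead of it; z points along the fingers, y is the line along which they close (so a half turn about z gives the same grasp; the last joint's range is limited). The gripper opens to 88 mm and grips with 3 to 60 N. Pads are 20 mm wide; open, the fingers measure 115 mm over their backs; the gripper's body (75 mm by 178 mm) begins 61 mm behind the grasp point.
Start: joints at [73.912, 24.242, 93.386, -0, 62.372, -1.089], TCP at [0.162, 0.604, 0.245] pointing down, gripper open.
Joint ranges: [-172.04, 172.04], [-51.8, 120.97], [4.93, 147.93], [-75.15, 255.16], [6.16, 154.13], [-145.62, 145.62]. Speed limits (degrees/s): [136.94, 136.94, 172.46, 180, 180, 180].

INTERFACE

Orientations are given as a 3x3 rotation matrix whose columns are the frame's x, y, z axes.
In Python, from bench import get_state, read_camera, camera_params, hand_in gives the robot as it stands.
- The arm moves only by the tool arm_command, never from a script. Its argument "series" is a list of rows, each an object of numbers: "tx", "ty", "tz": the shift along the tool's x, y, z in units of 30 mm (1.0 is 30 mm); "twist": the turn about the tool's z in units of 6 degrees (1.0 is 6 degrees). A call has 1 to 5 rows; each row is the pose to reach, as a shift and turn from the pose commanded when the call began, along the tool's axes at that moment; what a row does not reach only later rows make up. A row lasts 1/12 s, in which the tool goes at most 41.7 mm and 7.16 degrees, less where a joint would pass 70% of its speed; a pose out of reach is approached as far as the arm can. A call with a gripper value outside its range is refused whole. "claw" is the opening, from 0 (shut) to 1 (fully open), set as the call begins (left out, the last holds). The fingers move at their own pace and stop on an object; "newtons" is the grip in N (left out, the last holds). Time passes only in rows, so rows that repeat a pose let the fingers close. It gives the time, the measured TCP pose, the force, the opening and the grip force at its end, in the units of the state.
- get_state(): the state, without advancing time (a new reading comes with each control period).
- read_camera(name): name is "side" or "top"; returns the picture (420x560x3 uint8, blue, green, red); there is no depth.
- camera_params(name): a dict with "fx", "fy", "cx", "cy" (pixels), "dist" ([k1, k2, p1, p2, k3] as OpenCV has them; the pictures are not rectified), "view" (4x4, takes a point from world to camera coordinates). Camera axes: x right, y down, z forward; pixel columns grow to the right and rows downward; lengths in m; the calibration is good to about 2 mm. A picture is of the moment at which its call begins. camera_params takes no time and is no camera call.
- hand_in(): hands the job in; it is judged then, once.
The state is a dict: "t": time; "q": joint angles; "joint_velocities": joint speeds; "joint_efforts": joint torques, N m; "tcp_pos": TCP position; "tool_rot": TCP orientation; "force": force on the tool from outside, world axes, zero at the start; "torque": the same for the moment, N m; "finger_gap": finger opening in m; "grasp_force": force on a finger pad.
Only numpy, scipy, OpenCV 4.12 (cv2) and the standard library are available. Lean on these libraries where they do the work, as an engineer would, in place of code of your own. Each camera call takes 0.05 s, during which the arm holds its last target. There are 200 camera calls.

TASK

Fold the jig's steel mask all the way back, then lower every figure base from the bench over a pair of locating pins in the jig, one base to a nest, until its slab lies flush on the deck. Then fold the mask fully down over the bases, and last slide the loaded carriage along its rails until the marked spot on its end is right under the tip of the spray nozzle; leave the paint jar, the tape roll and the brush where they are.

Things in the scene. Friction and masses are not known exactly. Their poses are not given: they have to be found in the camera images.
- jig: the fixed spray jig: a dark steel rail bed 170 (x) x 580 (y) x 12 mm on the bench, carrying the aluminium carriage. Origin: on the bench, x away from the robot at yaw 0, y along the rails, z up. A steel post (18 mm thick, 235 mm high) at x = +115, y = -260 mm carries the nozzle on an arm 225 mm up
- carriage (a joint): position of the sliding carriage along the jig's y in m (range -0.095 to 0.08; grows towards the jig's +y). It has light friction (3 N) and stays where it is left. Its deck is 130 (x) x 356 (y) mm with its top 30 mm above the bench
- mask (a joint): angle of the mask in rad: 0 = fully folded down, level over the deck; grows as its robot-side edge rises; 1.85 = stop, folded right back leaning away from the robot. A stiff hinge: it stays at any angle
- mask_hinge (a point): middle of the mask's hinge line, which runs along the jig's y, 75 mm beyond the nests' centre line and 49.5 mm above the bench, on the carriage
- mask_bar (a point): middle of the mask's round black grip bar (12 mm thick, 120 mm long along the jig's y), 185 mm from the hinge line, in the mask's plane. The mask is a steel plate 6 mm thick, 310 mm wide, from 12 to 140 mm from the hinge, with four windows for the stumps; two necks at 50 to 60 mm either side of the middle carry the bar, so there is a free gap of 39 mm between bar and plate
- nest0 (a point): nest on the carriage's flat deck (the one nearest the nozzle): point on the deck's top midway between its two upright steel pins, which stand at +36 and -36 mm along the jig's x (pins 10 mm thick, tapered to 5 mm at the tip, 12 mm high). A seated base has its origin here, its slab flat on the deck. Any base fits any nest; neighbouring nests are 72 mm apart along the jig's y
- nest1 (a point): nest on the carriage's flat deck (second from the nozzle): point on the deck's top midway between its two upright steel pins, which stand at +36 and -36 mm along the jig's x (pins 10 mm thick, tapered to 5 mm at the tip, 12 mm high). A seated base has its origin here, its slab flat on the deck. Any base fits any nest; neighbouring nests are 72 mm apart along the jig's y
- nest2 (a point): nest on the carriage's flat deck (third from the nozzle): point on the deck's top midway between its two upright steel pins, which stand at +36 and -36 mm along the jig's x (pins 10 mm thick, tapered to 5 mm at the tip, 12 mm high). A seated base has its origin here, its slab flat on the deck. Any base fits any nest; neighbouring nests are 72 mm apart along the jig's y
- nest3 (a point): nest on the carriage's flat deck (the one nearest the carriage knob): point on the deck's top midway between its two upright steel pins, which stand at +36 and -36 mm along the jig's x (pins 10 mm thick, tapered to 5 mm at the tip, 12 mm high). A seated base has its origin here, its slab flat on the deck. Any base fits any nest; neighbouring nests are 72 mm apart along the jig's y
- mark (a point): the marked spot: a 12 mm black dot in a white ring on the tongue at the carriage's -y end, 30 mm above the bench
- nozzle_tip (a point): tip of the fixed spray nozzle, pointing down, 125 mm above the bench; the nozzle body is 36 mm wide. The spot comes under it when the carriage slides towards the jig's -y
- knob_grip (a point): grip point of the carriage's knob: a black square post 22 x 22 mm standing on the deck at its +y end, its top 72 mm above the bench; the point is on its axis, 16 mm below its top
- base0: loose figure base of grey stone-look resin, 150 g: a slab 100 (own x) x 58 (own y) x 14 mm with an upright rock stump in the middle, 36 (x) x 26 (y) mm, from 14 to 48 mm above the underside (a rough cap rises to 52 mm), and two through holes of 12.5 mm at x = +36 and -36 mm, y = 0. Origin: centre of the underside; z up through the stump. The same either way round. May be absent (None)
- base1: loose figure base of grey stone-look resin, 150 g: a slab 100 (own x) x 58 (own y) x 14 mm with an upright rock stump in the middle, 36 (x) x 26 (y) mm, from 14 to 48 mm above the underside (a rough cap rises to 52 mm), and two through holes of 12.5 mm at x = +36 and -36 mm, y = 0. Origin: centre of the underside; z up through the stump. The same either way round. May be absent (None)
- base2: loose figure base of grey stone-look resin, 150 g: a slab 100 (own x) x 58 (own y) x 14 mm with an upright rock stump in the middle, 36 (x) x 26 (y) mm, from 14 to 48 mm above the underside (a rough cap rises to 52 mm), and two through holes of 12.5 mm at x = +36 and -36 mm, y = 0. Origin: centre of the underside; z up through the stump. The same either way round. May be absent (None)
- base3: loose figure base of grey stone-look resin, 150 g: a slab 100 (own x) x 58 (own y) x 14 mm with an upright rock stump in the middle, 36 (x) x 26 (y) mm, from 14 to 48 mm above the underside (a rough cap rises to 52 mm), and two through holes of 12.5 mm at x = +36 and -36 mm, y = 0. Origin: centre of the underside; z up through the stump. The same either way round. May be absent (None)
- paint_jar: bystander: closed paint jar, 64 mm wide, 85 mm high, origin at its foot
- tape_roll: bystander: roll of masking tape lying flat, 80 mm wide, 25 mm high, origin under its centre
- paint_brush: bystander: brush 190 mm long lying on the bench, along its own x

How it is judged:
By the outcome, as a careful person would: the job done as asked, in the order asked, and still so for the second after the job is handed in, with the robot touching nothing.
Of base0, base1, base2, base3 only 3 to 4 are there at a start; the rules pass over those that are not, and their reading is None.
At some moment in a run one of base0, base1, base2, base3 may be knocked a few centimetres aside while the robot is not near it.
Once in a run the grip may slacken for a moment while it holds something.
It also fails if it takes over 200 s, if anything falls off the work surface, if the arm or the gripper's body presses on something with over 40 N, if the wrist force passes 120 N, or if a joint passes its speed limit or range.

## Working session

There is one attempt and no reset: what is moved stays moved. The work goes in short steps, Python scripts to look and compute and a tool call to move; the robot and the scene stay as the last step left them, time stands still between calls to the robot, and variables do not carry over. Pictures are saved under pics/ and viewed, at most 14 in all, crops included, and the job is handed in when it is done.

Besides the shell and the picture viewer there is one more tool, called after ">>>" as a command line: name --argument value ..., lists and objects as JSON in quotes. arm_command: Moves the arm, as the interface text tells. Its arguments: {"type":"object","properties":{"series":{"type":"array","items":{"type":"object","properties":{"tx":{"type":"number"},"ty":{"type":"number"},"tz":{"type":"number"},"twist":{"type":"number"}}}},"claw":{"type":"number"},"newtons":{"type":"number"}},"required":["series"]}

```bash
ls; mkdir -p pics
python3 - <<'E'
from bench import *
import cv2
for n in("top","side"):
    cv2.imwrite(f"pics/{n}0.png",read_camera(n)); p=camera_params(n); print(n,p)
s=get_state();print(s)
E
```

```text
pics
top {'fx': 469.03608415553134, 'fy': 469.03608415553134, 'cx': 275.081663094026, 'cy': 213.3538213666466, 'dist': array([-0.08684069,  0.        ,  0.        ,  0.        ,  0.        ]), 'view': array([[ 0.00542236, -0.99991955, -0.01146723,  0.00614933],
       [-0.98974435, -0.00372951, -0.14280133,  0.53770468],
       [ 0.14274708,  0.01212394, -0.98968494,  1.4207854 ],
       [ 0.        ,  0.        ,  0.        ,  1.        ]])}
side {'fx': 418.6473723539898, 'fy': 418.6473723539898, 'cx': 273.3343660473447, 'cy': 214.61087731310664, 'dist': array([-0.06728646,  0.        ,  0.        ,  0.        ,  0.        ]), 'view': array([[ 0.9604001 , -0.27783725,  0.02093113, -0.50043563],
       [-0.16495758, -0.62753313, -0.76091469,  0.15965681],
       [ 0.22454542,  0.7273298 , -0.64851424,  1.17044195],
       [ 0.        ,  0.        ,  0.        ,  1.        ]])}
{'t': 0.1, 'q': array([ 7.39114202e+01,  2.42788998e+01,  9.34240819e+01, -6.56999900e-04,
        6.23729401e+01, -1.08843797e+00]), 'joint_velocities': array([-0.05177677, -0.17000041, -0.12136643, -0.02519045, -0.0917903 ,
        0.11204371]), 'joint_efforts': array([-8.11989639e-05, -5.45613027e+01, -2.74323857e+01,  6.44806330e-02,
        1.87709054e-02, -5.09659174e-05]), 'tcp_pos': array([0.16161576, 0.60328076, 0.24401236]), 'tool_rot': array([[-9.65926561e-01,  2.58816057e-01, -3.57449914e-04],
       [ 2.58816303e-01,  9.65925718e-01, -1.27600167e-03],
       [ 1.50203442e-05, -1.32503777e-03, -9.99999122e-01]]), 'force': array([-0.95928001, -0.48059214, -0.15755447]), 'torque': array([ 0.02115506, -0.00071185, -0.02543645]), 'grasp_force': 0.0, 'finger_gap': 0.08794271659300115}
```

View pics/top0.png

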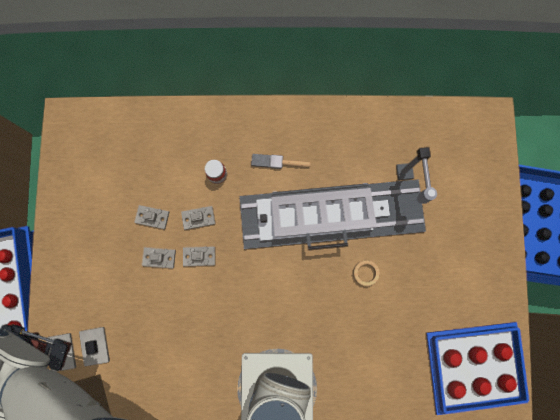

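View pics/side0.png

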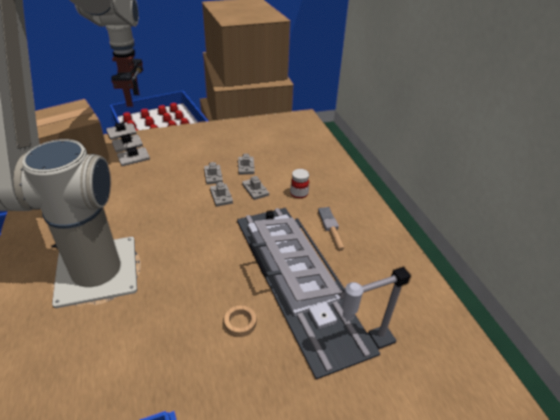

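Run:
```python
import cv2,numpy as np
t=cv2.imread("pics/top0.png");s=cv2.imread("pics/side0.png")
a=cv2.resize(t[140:280,235:440],(800,546),interpolation=cv2.INTER_CUBIC)
cv2.imwrite("pics/c1.png",a)
b=cv2.resize(t[190:280,120:230],(489,400),interpolation=cv2.INTER_CUBIC)
c=cv2.resize(s[100:210,90:280],(600,347),interpolation=cv2.INTER_CUBIC)[:,:300]
d=cv2.resize(t[310:390,30:130],(300,200),interpolation=cv2.INTER_CUBIC)
o=np.zeros((600,800,3),np.uint8);o[:400,:489]=b;o[:347,495:795]=c;o[400:600,:300]=d
cv2.imwrite("pics/c2.png",o)
```

```text
(no output)
```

View pics/c1.png

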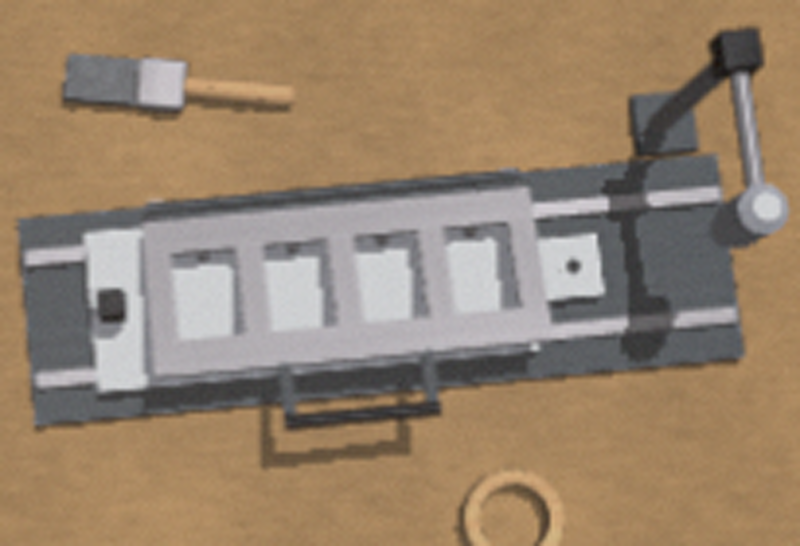

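View pics/c2.png

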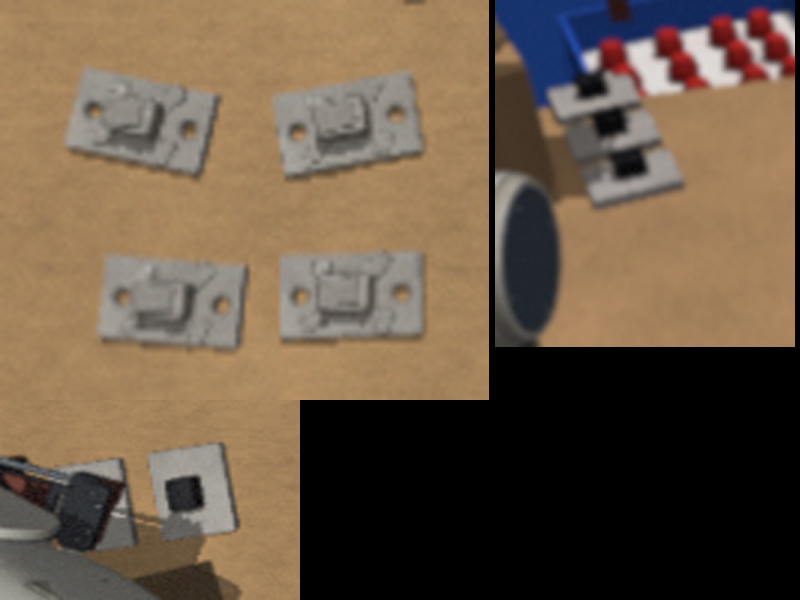

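```bash
cat > h.py <<'E'
import cv2,numpy as np
from scipy.optimize import least_squares
from bench import *
def proj(n,P):
    p=camera_params(n);K=np.array([[p['fx'],0,p['cx']],[0,p['fy'],p['cy']],[0,0,1]]);V=p['view']
    return cv2.projectPoints(np.atleast_2d(P).astype(float),cv2.Rodrigues(V[:3,:3])[0],V[:3,3],K,p['dist'])[0][:,0]
def back(n,uv,z):
    p=camera_params(n);K=np.array([[p['fx'],0,p['cx']],[0,p['fy'],p['cy']],[0,0,1]]);V=p['view']
    u=cv2.undistortPoints(np.atleast_2d(uv).astype(float)[:,None],K,p['dist'])[:,0]
    d=np.c_[u,np.ones(len(u))]@V[:3,:3];c=-V[:3,:3].T@V[:3,3]
    return c+d*((z-c[2])/d[:,2])[:,None]
def crop(X,s,off): return (np.atleast_2d(X)+.5)/s-.5+np.array(off)
def J(pose,P):  # jig->world
    x,y,a=pose;P=np.atleast_2d(P).astype(float);c,s=np.cos(a),np.sin(a)
    return np.c_[x+c*P[:,0]-s*P[:,1],y+s*P[:,0]+c*P[:,1],P[:,2]]
def go(x,y,z,ang,s=None):
    """units to reach TCP x,y,z with tool y at ang deg (mod 180)"""
    s=s or get_state();R=s['tool_rot'];d=R.T@(np.array([x,y,z])-s['tcp_pos'])/.03
    a=np.degrees(np.arctan2(R[1,1],R[0,1]));t=-((ang-a+90)%180-90)/6
    print('tx %.3f ty %.3f tz %.3f twist %.3f  (ang now %.2f, tcp %s)'%(*d,t,a,s['tcp_pos'].round(4)))
E
python3 - <<'E'
from h import *
s1=800/205;o=(235,140)
c=crop([(20,220),(716,157),(743,357),(36,424)],s1,o)
M=np.array([(.085,.29,.012),(.085,-.29,.012),(-.085,-.29,.012),(-.085,.29,.012)])
f=least_squares(lambda p:(proj('top',J(p,M))-c).ravel(),[.6,0,.1])
P=f.x;print('jig',P,np.degrees(P[2]),f.fun.round(2))
def inj(w):
    d=w[:2]-P[:2];c_,s_=np.cos(P[2]),np.sin(P[2]);return np.array([c_*d[0]+s_*d[1],-s_*d[0]+c_*d[1]])
for nm,uv,z in [('mark',(573,266),.03),('knobtop',(112,305),.072),('bar',(362,413),.0495),('deckTL',(86,233),.03),('deckBL',(100,391),.03),('nozz top?',(768,207),.2)]:
    w=back('top',crop(uv,s1,o),z)[0];print(nm,w.round(4),inj(w).round(4))
s2=489/110;o2=(120,190)
for i,(a,b) in enumerate([((94,111),(188,129)),((297,132),(395,113)),((122,296),(222,305)),((300,295),(401,294))]):
    w=back('top',crop([a,b],s2,o2),.014);d=w[0]-w[1];print('base',i,w.mean(0).round(4),np.linalg.norm(d).round(4),np.degrees(np.arctan2(d[1],d[0])).round(1))
# side check
print('side mark/bar', proj('side',J(P,[(0,-.19,.03)])))
E
```

```text
jig [ 0.54160608 -0.17228434  0.09668684] 5.539747897514858 [-0.8  -0.37  0.56 -0.62  0.83  0.46 -0.56  0.42]
mark [ 0.5578 -0.3254  0.03  ] [ 0.0014 -0.1539]
knobtop [0.5191 0.0438 0.072 ] [-0.0015  0.2173]
bar [ 0.4375 -0.152   0.0495] [-0.1017  0.0302]
deckTL [0.5833 0.0669 0.03  ] [0.0645 0.2341]
deckBL [0.4557 0.0544 0.03  ] [-0.0637  0.2339]
nozz top? [ 0.5745 -0.4307  0.2   ] [ 0.0078 -0.2604]
base 0 [0.5293 0.4038 0.014 ] 0.0703 79.5
base 1 [0.5281 0.2554 0.014 ] 0.0714 101.3
base 2 [0.4002 0.3762 0.014 ] 0.0723 85.5
base 3 [0.4055 0.2488 0.014 ] 0.0718 91.0
side mark/bar [[330.12601727 325.93624849]]
```

Run:
```python
from h import *
s1=800/205;o=(235,140);P=[.5416,-.1723,.09669]
B=lambda y,t,r=.185:J(P,[(.075-r*np.cos(t),y,.0495+r*np.sin(t))])
for e in ([(288,420),(439,407)],):
    uv=crop(np.mean(e,0),s1,o)
    f=least_squares(lambda p:(proj('top',B(*p))-uv).ravel(),[.03,.1]);print(f.x,f.fun,B(*f.x))
y=f.x[0]
for t in (0,.1,.2,.3):
  print(t,[proj('side',B(y+d,t))[0].round(1).tolist() for d in(-.06,.06)],[((proj('top',B(y+d,t))[0]-o+.5)*s1).round(0).tolist() for d in(-.06,.06)])
s=cv2.imread("pics/side0.png");cv2.imwrite("pics/c3.png",cv2.resize(s[190:360,220:390],(600,600),interpolation=cv2.INTER_CUBIC))
```

```text
[0.03368597 0.2340335 ] [ 0.00000000e+00 -2.84217094e-14] [[ 0.43388151 -0.14890383  0.09240204]]
0 [[264.1, 284.6], [248.9, 253.5]] [[435.0, 417.0], [283.0, 432.0]]
0.1 [[264.5, 279.8], [249.1, 248.7]] [[438.0, 414.0], [284.0, 429.0]]
0.2 [[265.6, 274.8], [250.0, 243.7]] [[441.0, 409.0], [285.0, 424.0]]
0.3 [[267.4, 269.5], [251.5, 238.6]] [[444.0, 401.0], [286.0, 416.0]]
```

View pics/c3.png

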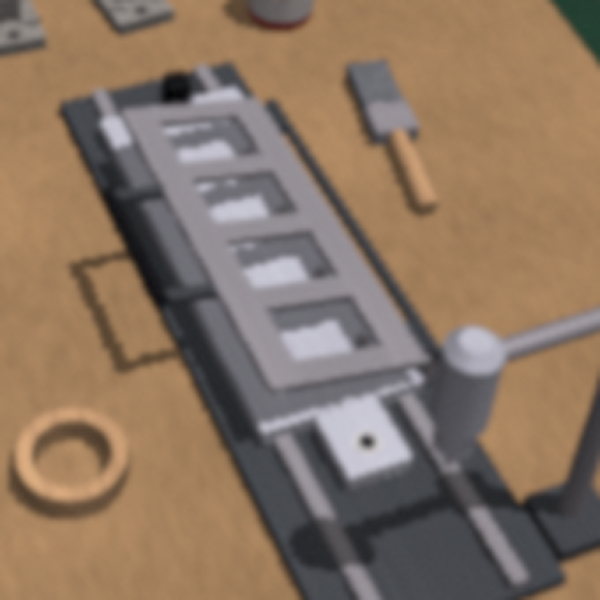

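```bash
cat >> h.py <<'E'
def path(*W,s=None,per=.19):
    """print calls (one line each: tx ty tz twist) through waypoints (x,y,z,ang)"""
    s=s or get_state();R=s['tool_rot'];p=s['tcp_pos'].copy();a=np.arctan2(R[1,1],R[0,1])
    print('t %.2f tcp %s ang %.2f F %s gap %.4f gf %.1f'%(s['t'],p.round(4),np.degrees(a),s['force'].round(1),s['finger_gap'],s['grasp_force']))
    for w in W:
        t=np.array(w[:3]);b=a if len(w)<4 else a+(np.radians(w[3])-a+np.pi/2)%np.pi-np.pi/2
        n=max(1,int(np.ceil(max(np.linalg.norm(t-p)/per,abs(b-a)/np.radians(34)))))
        P0,a0=p.copy(),a
        for i in range(1,n+1):
            y=np.array([np.cos(a),np.sin(a),0]);z=np.array([0,0,-1.]);x=np.cross(y,z)
            d=P0+(t-P0)*i/n-p;u=np.round(np.array([x@d,y@d,z@d])/.03,2)
            da=a0+(b-a0)*i/n-a;tw=np.round(-np.degrees(da)/6,2)
            need=max(np.linalg.norm(d)/.0417,abs(np.degrees(da))/7.16)
            print('  tx %.2f ty %.2f tz %.2f twist %.2f rows>=%.1f'%(*u,tw,need))
            p=p+(u[0]*x+u[1]*y+u[2]*z)*.03;a=a-np.radians(tw*6)
E
python3 -c "
from h import *
path((.40,.30,.25,30),(.434,-.149,.16,5.5),(.434,-.149,.0955,5.5))"
```

```text
t 0.10 tcp [0.1616 0.6033 0.244 ] ang 75.00 F [-1.  -0.5 -0.2] gap 0.0879 gf 0.0
  tx -3.43 ty -2.57 tz -0.07 twist 2.50 rows>=3.1
  tx -3.98 ty -1.59 tz -0.06 twist 2.50 rows>=3.1
  tx -4.26 ty -0.51 tz -0.07 twist 2.50 rows>=3.1
  tx -4.51 ty -2.17 tz 1.00 twist 1.36 rows>=3.7
  tx -4.77 ty -1.51 tz 1.00 twist 1.36 rows>=3.7
  tx -4.93 ty -0.81 tz 1.00 twist 1.36 rows>=3.7
  tx -0.00 ty 0.00 tz 2.15 twist 0.00 rows>=1.5
```

>>> arm_command --series '[{"tx":-3.43,"ty":-2.57,"tz":-0.07,"twist":2.5},{"tx":-3.43,"ty":-2.57,"tz":-0.07,"twist":2.5},{"tx":-3.43,"ty":-2.57,"tz":-0.07,"twist":2.5},{"tx":-3.43,"ty":-2.57,"tz":-0.07,"twist":2.5}]' --claw 0.4 --newtons 30

```text
t: 0.43
tcp_pos: [0.2435, 0.4978, 0.2462]
tool_rot: [[-0.864, 0.503, -0.0], [0.503, 0.864, -0.004], [-0.002, -0.003, -1.0]]
force: [-0.2, 0.2, 0.2]
finger_gap: 0.0648
grasp_force: 0.0
```

>>> arm_command --series '[{"tx":-3.98,"ty":-1.59,"tz":-0.06,"twist":2.5},{"tx":-3.98,"ty":-1.59,"tz":-0.06,"twist":2.5},{"tx":-3.98,"ty":-1.59,"tz":-0.06,"twist":2.5},{"tx":-3.98,"ty":-1.59,"tz":-0.06,"twist":2.5}]'

```text
t: 0.77
tcp_pos: [0.3231, 0.3975, 0.2484]
tool_rot: [[-0.704, 0.71, 0.0], [0.71, 0.704, -0.002], [-0.002, -0.001, -1.0]]
force: [-0.3, -0.7, 0.5]
finger_gap: 0.0381
grasp_force: 0.0
```

>>> arm_command --series '[{"tx":-4.26,"ty":-0.51,"tz":-0.07,"twist":2.5},{"tx":-4.26,"ty":-0.51,"tz":-0.07,"twist":2.5},{"tx":-4.26,"ty":-0.51,"tz":-0.07,"twist":2.5},{"tx":-4.26,"ty":-0.51,"tz":-0.07,"twist":2.5}]'

```text
t: 1.1
tcp_pos: [0.403, 0.2969, 0.2507]
tool_rot: [[-0.496, 0.868, 0.001], [0.868, 0.496, -0.001], [-0.001, 0.0, -1.0]]
force: [0.5, 0.4, -0.2]
finger_gap: 0.0352
grasp_force: 0.0
```

>>> arm_command --series '[{"tx":-4.51,"ty":-2.17,"tz":1,"twist":1.36},{"tx":-4.51,"ty":-2.17,"tz":1,"twist":1.36},{"tx":-4.51,"ty":-2.17,"tz":1,"twist":1.36},{"tx":-4.51,"ty":-2.17,"tz":1,"twist":1.36},{"tx":-4.51,"ty":-2.17,"tz":1,"twist":1.36}]'

```text
t: 1.52
tcp_pos: [0.4103, 0.1474, 0.2194]
tool_rot: [[-0.37, 0.929, -0.003], [0.929, 0.37, -0.002], [-0.0, -0.003, -1.0]]
force: [-0.5, -0.5, -0.5]
finger_gap: 0.0349
grasp_force: 0.0
```

>>> arm_command --series '[{"tx":-4.77,"ty":-1.51,"tz":1,"twist":1.36},{"tx":-4.77,"ty":-1.51,"tz":1,"twist":1.36},{"tx":-4.77,"ty":-1.51,"tz":1,"twist":1.36},{"tx":-4.77,"ty":-1.51,"tz":1,"twist":1.36},{"tx":-4.77,"ty":-1.51,"tz":1,"twist":1.36}]'

```text
t: 1.93
tcp_pos: [0.4229, -0.0015, 0.1899]
tool_rot: [[-0.234, 0.972, -0.001], [0.972, 0.234, -0.0], [-0.0, -0.001, -1.0]]
force: [-0.1, 1.6, 0.2]
finger_gap: 0.0354
grasp_force: 0.0
```

>>> arm_command --series '[{"tx":-4.93,"ty":-0.81,"tz":1,"twist":1.36},{"tx":-4.93,"ty":-0.81,"tz":1,"twist":1.36},{"tx":-4.93,"ty":-0.81,"tz":1,"twist":1.36},{"tx":-4.93,"ty":-0.81,"tz":1,"twist":1.36},{"tx":-4.93,"ty":-0.81,"tz":1,"twist":1.36}]'

```text
t: 2.35
tcp_pos: [0.4356, -0.1512, 0.1601]
tool_rot: [[-0.094, 0.996, 0.001], [0.996, 0.094, -0.001], [-0.001, 0.001, -1.0]]
force: [0.2, -0.1, 0.8]
finger_gap: 0.0349
grasp_force: 0.0
```

```bash
python3 -c "
from h import *
path((.434,-.149,.0955,5.5))"
```

```text
t 2.35 tcp [ 0.4356 -0.1512  0.1601] ang 5.38 F [ 0.2 -0.1  0.8] gap 0.0349 gf 0.0
  tx 0.08 ty -0.05 tz 2.15 twist -0.02 rows>=1.6
```

>>> arm_command --series '[{"tx":0.04,"ty":-0.05,"tz":0.7},{"tx":0.08,"ty":-0.05,"tz":1.4},{"tx":0.08,"ty":-0.05,"tz":2.15},{"tx":0.08,"ty":-0.05,"tz":2.15}]'

```text
invalid input at $.series[0]: expected keys tx, ty, tz, twist
```

>>> arm_command --series '[{"tz":0},{"tz":0},{"tz":0},{"tz":0},{"tz":0}]' --claw 0 --newtons 15

```text
invalid input at $.series[0]: expected keys tx, ty, tz, twist
```

```bash
python3 -c "
from h import *
path()
for n in('top','side'): cv2.imwrite('pics/%s1.png'%n,read_camera(n))
a=cv2.imread('pics/top1.png')[150:270,235:435];b=cv2.imread('pics/side1.png')[190:360,220:390]
o=np.zeros((600,800,3),np.uint8);o[:300,:500]=cv2.resize(a,(500,300));o[300:,:300]=cv2.resize(b,(300,300));cv2.imwrite('pics/d1.png',o)
"
```

```text
t 2.35 tcp [ 0.4356 -0.1512  0.1601] ang 5.38 F [ 0.2 -0.1  0.8] gap 0.0349 gf 0.0
```

View pics/d1.png

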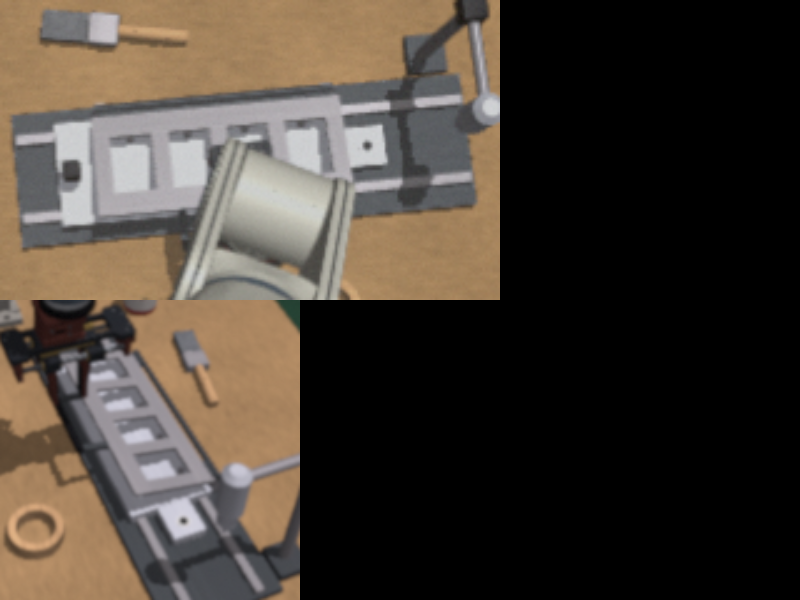

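The gripper hovers over the bar (side inset, around (70,390)); the moves were refused because keys were missing. I'll resend with all keys.

>>> arm_command --series '[{"tx":0.04,"ty":-0.05,"tz":0.7,"twist":0},{"tx":0.08,"ty":-0.05,"tz":1.4,"twist":0},{"tx":0.08,"ty":-0.05,"tz":2.15,"twist":0},{"tx":0.08,"ty":-0.05,"tz":2.15,"twist":0}]'

```text
t: 2.78
tcp_pos: [0.4307, -0.1436, 0.0937]
tool_rot: [[-0.098, 0.995, -0.005], [0.995, 0.098, 0.002], [0.003, -0.005, -1.0]]
force: [-1.3, 0.0, -0.5]
finger_gap: 0.0351
grasp_force: 0.0
```

>>> arm_command --series '[{"tx":0,"ty":0,"tz":0,"twist":0},{"tx":0,"ty":0,"tz":0,"twist":0},{"tx":0,"ty":0,"tz":0,"twist":0},{"tx":0,"ty":0,"tz":0,"twist":0},{"tx":0,"ty":0,"tz":0,"twist":0}]' --claw 0 --newtons 15

```text
t: 3.2
tcp_pos: [0.4322, -0.1461, 0.097]
tool_rot: [[-0.096, 0.995, 0.0], [0.995, 0.096, -0.0], [-0.0, 0.0, -1.0]]
force: [-1.6, 1.3, 1.7]
finger_gap: 0.0116
grasp_force: 15.0
```

```bash
python3 -c "
from h import *
path()"
```

```text
t 3.20 tcp [ 0.4322 -0.1461  0.097 ] ang 5.53 F [-1.6  1.3  1.7] gap 0.0116 gf 15.0
```

```bash
python3 -c "
import numpy as np
t0=np.arcsin((.094-.0495)/.185);T=np.linspace(t0,1.86,21)
u=np.c_[-np.cos(T),-np.sin(T)]*.185/.03
print(t0)
for k in range(4): print((u[5*k+1:5*k+6]-u[5*k]).round(2).tolist())
"
```

```text
0.24292270402220006
[[0.14, -0.48], [0.32, -0.94], [0.53, -1.39], [0.78, -1.83], [1.07, -2.23]]
[[0.32, -0.39], [0.66, -0.74], [1.04, -1.07], [1.44, -1.37], [1.86, -1.64]]
[[0.44, -0.23], [0.9, -0.42], [1.38, -0.58], [1.86, -0.7], [2.35, -0.77]]
[[0.5, -0.04], [1.0, -0.03], [1.49, 0.01], [1.98, 0.09], [2.47, 0.22]]
```

>>> arm_command --series '[{"tx":0,"ty":0.14,"tz":-0.48,"twist":0},{"tx":0,"ty":0.32,"tz":-0.94,"twist":0},{"tx":0,"ty":0.53,"tz":-1.39,"twist":0},{"tx":0,"ty":0.78,"tz":-1.83,"twist":0},{"tx":0,"ty":1.07,"tz":-2.23,"twist":0}]' --newtons 40

```text
t: 3.62
tcp_pos: [0.4574, -0.1424, 0.1626]
tool_rot: [[-0.097, 0.995, -0.015], [0.995, 0.097, 0.002], [0.003, -0.015, -1.0]]
force: [-24.7, -5.1, 8.5]
finger_gap: 0.0109
grasp_force: 40.0
```

>>> arm_command --series '[{"tx":0,"ty":0.32,"tz":-0.39,"twist":0},{"tx":0,"ty":0.66,"tz":-0.74,"twist":0},{"tx":0,"ty":1.04,"tz":-1.07,"twist":0},{"tx":0,"ty":1.44,"tz":-1.37,"twist":0},{"tx":0,"ty":1.86,"tz":-1.64,"twist":0}]'

```text
t: 4.03
tcp_pos: [0.5064, -0.1377, 0.2139]
tool_rot: [[-0.097, 0.995, -0.031], [0.995, 0.097, 0.001], [0.004, -0.03, -1.0]]
force: [-52.0, -3.9, 63.5]
finger_gap: 0.0109
grasp_force: 40.0
```

```bash
python3 -c "
import numpy as np
T=np.linspace(.95,1.86,13)
u=np.c_[.1827-.185*np.cos(T),.0635+.185*np.sin(T)];c=np.array([.0879,.2131])
r=(u-c)/.03*[1,-1]
print(r[:5].round(2).tolist(),(r[5:9]-r[4]).round(2).tolist(),(r[9:]-r[8]).round(2).tolist())
"
```

```text
[[-0.43, -0.03], [-0.04, -0.29], [0.37, -0.51], [0.8, -0.71], [1.24, -0.87]] [[0.45, -0.13], [0.91, -0.22], [1.37, -0.28], [1.84, -0.31]] [[0.47, 0.01], [0.93, 0.06], [1.39, 0.14], [1.85, 0.26]]
```

>>> arm_command --series '[{"tx":0,"ty":-0.43,"tz":-0.03,"twist":0},{"tx":0,"ty":-0.04,"tz":-0.29,"twist":0},{"tx":0,"ty":0.37,"tz":-0.51,"twist":0},{"tx":0,"ty":0.8,"tz":-0.71,"twist":0},{"tx":0,"ty":1.24,"tz":-0.87,"twist":0}]'

```text
t: 4.45
tcp_pos: [0.5557, -0.1343, 0.2398]
tool_rot: [[-0.096, 0.995, -0.003], [0.995, 0.096, -0.0], [0.0, -0.003, -1.0]]
force: [-5.9, -1.4, 6.6]
finger_gap: 0.0108
grasp_force: 40.0
```

```bash
python3 -c "
from h import *
path()"
```

```text
t 4.45 tcp [ 0.5557 -0.1343  0.2398] ang 5.50 F [-5.9 -1.4  6.6] gap 0.0108 gf 40.0
```

>>> arm_command --series '[{"tx":0,"ty":0.45,"tz":-0.13,"twist":0},{"tx":0,"ty":0.91,"tz":-0.22,"twist":0},{"tx":0,"ty":1.37,"tz":-0.28,"twist":0},{"tx":0,"ty":1.84,"tz":-0.31,"twist":0}]'

```text
t: 4.78
tcp_pos: [0.6121, -0.1292, 0.249]
tool_rot: [[-0.096, 0.995, 0.0], [0.995, 0.096, -0.001], [-0.001, 0.0, -1.0]]
force: [-1.8, -1.1, 2.7]
finger_gap: 0.0116
grasp_force: 4.0
```

>>> arm_command --series '[{"tx":0,"ty":0.47,"tz":0.01,"twist":0},{"tx":0,"ty":0.93,"tz":0.06,"twist":0},{"tx":0,"ty":1.39,"tz":0.14,"twist":0},{"tx":0,"ty":1.85,"tz":0.26,"twist":0}]'

```text
t: 5.12
tcp_pos: [0.6651, -0.1241, 0.2412]
tool_rot: [[-0.096, 0.995, -0.006], [0.995, 0.096, -0.001], [-0.0, -0.006, -1.0]]
force: [-75.7, -8.9, 63.1]
finger_gap: 0.011
grasp_force: 40.0
```

>>> arm_command --series '[{"tx":0,"ty":-0.03,"tz":-0.03,"twist":0},{"tx":0,"ty":-0.03,"tz":-0.03,"twist":0},{"tx":0,"ty":-0.03,"tz":-0.03,"twist":0},{"tx":0,"ty":-0.03,"tz":-0.03,"twist":0}]' --claw 0.45

```text
t: 5.45
tcp_pos: [0.6663, -0.1236, 0.2412]
tool_rot: [[-0.096, 0.995, 0.001], [0.995, 0.096, 0.0], [-0.0, 0.001, -1.0]]
force: [-0.4, -0.2, 0.2]
finger_gap: 0.0344
grasp_force: 0.0
```

>>> arm_command --series '[{"tx":0,"ty":0,"tz":-1,"twist":0},{"tx":0,"ty":-1,"tz":-2,"twist":0},{"tx":0,"ty":-3,"tz":-2,"twist":0},{"tx":0,"ty":-6,"tz":-2,"twist":0},{"tx":0,"ty":-6,"tz":-2,"twist":0}]'

```text
t: 5.87
tcp_pos: [0.511, -0.1384, 0.3013]
tool_rot: [[-0.097, 0.995, 0.002], [0.995, 0.097, -0.0], [-0.001, 0.002, -1.0]]
force: [-0.3, -0.1, 0.5]
finger_gap: 0.0397
grasp_force: 0.0
```

```bash
python3 -c "
from h import *
path((.46,.10,.25,5),(.40,.25,.2,5))"
```

```text
t 5.87 tcp [ 0.511  -0.1384  0.3013] ang 5.54 F [-0.3 -0.1  0.5] gap 0.0397 gf 0.0
  tx 4.04 ty -0.46 tz 0.85 twist 0.05 rows>=3.0
  tx 4.03 ty -0.48 tz 0.86 twist 0.04 rows>=3.0
  tx 5.16 ty -1.56 tz 1.67 twist 0.00 rows>=4.1
```

>>> arm_command --series '[{"tx":4.04,"ty":-2,"tz":0,"twist":0},{"tx":4.04,"ty":-2,"tz":0,"twist":0},{"tx":4.04,"ty":-2,"tz":0,"twist":0},{"tx":4.04,"ty":-2,"tz":0,"twist":0}]' --claw 0.7

```text
t: 6.2
tcp_pos: [0.4375, -0.0208, 0.3007]
tool_rot: [[-0.097, 0.995, -0.001], [0.995, 0.097, 0.001], [0.001, -0.001, -1.0]]
force: [-0.5, -0.3, -0.7]
finger_gap: 0.0606
grasp_force: 0.0
```

>>> arm_command --series '[{"tx":3,"ty":-2.4,"tz":0,"twist":0},{"tx":3,"ty":-2.4,"tz":0,"twist":0},{"tx":3,"ty":-2.4,"tz":0,"twist":0},{"tx":3,"ty":-2.4,"tz":0,"twist":0}]'

```text
t: 6.53
tcp_pos: [0.3572, 0.0613, 0.3006]
tool_rot: [[-0.099, 0.995, -0.001], [0.995, 0.099, 0.001], [0.001, -0.001, -1.0]]
force: [-0.1, -0.5, -0.7]
finger_gap: 0.0614
grasp_force: 0.0
```

```bash
python3 -c "
from h import *
path()
for n in('top','side'): cv2.imwrite('pics/%s2.png'%n,read_camera(n))
a=cv2.imread('pics/top2.png')[140:280,235:440];a=cv2.resize(a,(800,546),interpolation=cv2.INTER_CUBIC);cv2.imwrite('pics/d2.png',a)
a=cv2.imread('pics/top2.png')[190:280,120:230];a=cv2.resize(a,(489,400),interpolation=cv2.INTER_CUBIC)
b=cv2.imread('pics/side2.png')[190:360,220:390]
o=np.zeros((600,800,3),np.uint8);o[:400,:489]=a;o[:300,500:]=cv2.resize(b,(300,300));cv2.imwrite('pics/d3.png',o)
"
```

```text
t 6.53 tcp [0.3572 0.0613 0.3006] ang 5.69 F [-0.1 -0.5 -0.7] gap 0.0614 gf 0.0
```

View pics/d2.png

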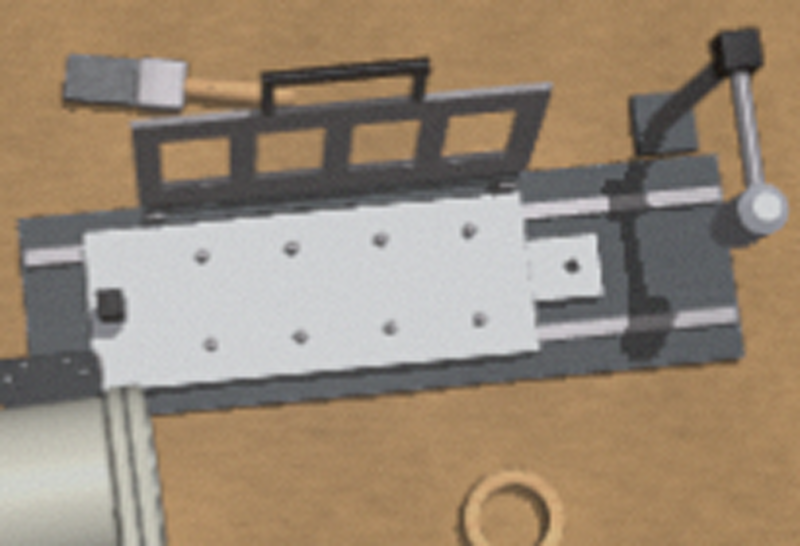

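View pics/d3.png

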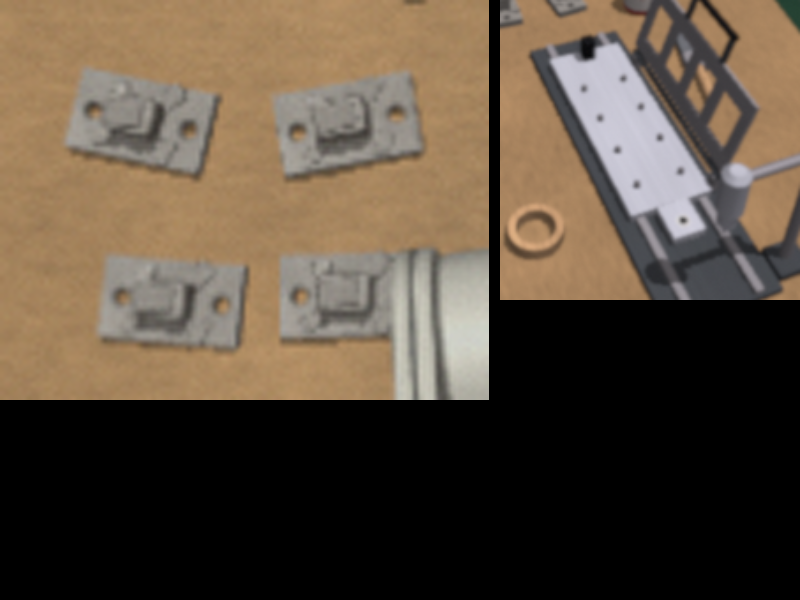

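Run:
```python
from h import *
c=crop([(202,257),(292,248),(381,240),(469,231),(210,344),(300,337),(390,328),(480,320)],800/205,(235,140))
s=crop([(623,78),(641,106),(660,136),(680,170),(584,88),(600,117),(617,149),(636,183)],300/170,(220,190))-np.array([500*170/300,0])
Y=[.108,.036,-.036,-.108]
M=np.array([(x,y,.037) for x in(.036,-.036) for y in Y])
for nm,res in (('top',lambda p:proj('top',J(p,M))-c),('side',lambda p:proj('side',J(p,M))-s)):
    f=least_squares(lambda p:res(p).ravel(),[.54,-.15,.097]);print(nm,f.x.round(4),np.degrees(f.x[2]).round(2),abs(f.fun).max().round(2),np.std(f.fun).round(2))
    print(J(f.x,[(0,y,.03) for y in Y[::-1]]).round(4).tolist())
```

```text
top [ 0.5383 -0.1372  0.0966] 5.54 0.28 0.14
[[0.5487, -0.2447, 0.03], [0.5417, -0.1731, 0.03], [0.5348, -0.1014, 0.03], [0.5278, -0.0297, 0.03]]
side [ 0.5371 -0.14    0.0934] 5.35 0.34 0.19
[[0.5471, -0.2475, 0.03], [0.5404, -0.1758, 0.03], [0.5337, -0.1041, 0.03], [0.527, -0.0325, 0.03]]
```

```bash
python3 -c "
from h import *
path((.4055,.2488,.11,1),(.4055,.2488,.04,1))"
```

```text
t 6.63 tcp [0.3609 0.0596 0.3013] ang 5.67 F [-0.2 -0.1  0.5] gap 0.0616 gf 0.0
  tx 3.07 ty 1.05 tz 3.19 twist 0.39 rows>=3.3
  tx 3.10 ty 0.93 tz 3.19 twist 0.39 rows>=3.3
  tx 0.00 ty -0.00 tz 2.33 twist -0.00 rows>=1.7
```

>>> arm_command --series '[{"tx":3.07,"ty":1.05,"tz":3.19,"twist":0.39},{"tx":3.07,"ty":1.05,"tz":3.19,"twist":0.39},{"tx":3.07,"ty":1.05,"tz":3.19,"twist":0.39},{"tx":3.07,"ty":1.05,"tz":3.19,"twist":0.39}]' --claw 0.75 --newtons 30

```text
t: 6.97
tcp_pos: [0.3842, 0.1552, 0.2019]
tool_rot: [[-0.055, 0.998, -0.002], [0.998, 0.055, -0.001], [-0.0, -0.002, -1.0]]
force: [-1.0, -0.6, -0.5]
finger_gap: 0.0662
grasp_force: 0.0
```

>>> arm_command --series '[{"tx":3.1,"ty":0.93,"tz":3.19,"twist":0.39},{"tx":3.1,"ty":0.93,"tz":3.19,"twist":0.39},{"tx":3.1,"ty":0.93,"tz":3.19,"twist":0.39},{"tx":3.1,"ty":0.93,"tz":3.19,"twist":0.39},{"tx":3.1,"ty":0.93,"tz":3.19,"twist":0.39}]'

```text
t: 7.38
tcp_pos: [0.4065, 0.2484, 0.1074]
tool_rot: [[-0.016, 1.0, -0.003], [1.0, 0.016, -0.002], [-0.002, -0.003, -1.0]]
force: [-0.4, 0.0, 0.2]
finger_gap: 0.0659
grasp_force: 0.0
```

```bash
python3 -c "
from h import *
path((.4055,.2488,.04,1))"
```

```text
t 7.38 tcp [0.4065 0.2484 0.1074] ang 0.93 F [-0.4  0.   0.2] gap 0.0659 gf 0.0
  tx 0.01 ty -0.03 tz 2.25 twist -0.01 rows>=1.6
```

>>> arm_command --series '[{"tx":0,"ty":-0.03,"tz":1,"twist":0},{"tx":0,"ty":-0.03,"tz":1.8,"twist":0},{"tx":0,"ty":-0.03,"tz":2.25,"twist":0},{"tx":0,"ty":-0.03,"tz":2.25,"twist":0},{"tx":0,"ty":-0.03,"tz":2.25,"twist":0}]'

```text
t: 7.8
tcp_pos: [0.4057, 0.247, 0.0429]
tool_rot: [[-0.013, 1.0, 0.0], [1.0, 0.013, -0.0], [-0.0, 0.0, -1.0]]
force: [-0.6, 0.3, 0.6]
finger_gap: 0.0658
grasp_force: 0.0
```

>>> arm_command --series '[{"tx":0,"ty":0,"tz":0,"twist":0},{"tx":0,"ty":0,"tz":0,"twist":0},{"tx":0,"ty":0,"tz":0,"twist":0},{"tx":0,"ty":0,"tz":0,"twist":0},{"tx":0,"ty":0,"tz":0,"twist":0}]' --claw 0

```text
t: 8.22
tcp_pos: [0.4053, 0.2483, 0.0425]
tool_rot: [[-0.015, 1.0, 0.001], [1.0, 0.015, 0.001], [0.001, 0.001, -1.0]]
force: [-0.3, -0.9, -0.0]
finger_gap: 0.0358
grasp_force: 0.0
```

```bash
python3 -c "
from h import *
path((.4055,.2488,.16,1),(.5275,-.0305,.16,-84.5))
path((.4055,.2488,.16,1),(.5275,-.0305,.16,-88),(.5275,-.0305,.16,95.5))"
```

```text
t 8.22 tcp [0.4053 0.2483 0.0425] ang 0.85 F [-0.3 -0.9 -0. ] gap 0.0358 gf 0.0
  tx 0.02 ty 0.01 tz -3.92 twist -0.03 rows>=2.8
  tx -3.13 ty 1.30 tz 0.00 twist 4.75 rows>=4.0
  tx -2.13 ty 2.63 tz 0.00 twist 4.75 rows>=4.0
  tx -0.61 ty 3.33 tz 0.00 twist 4.75 rows>=4.0
t 8.22 tcp [0.4053 0.2483 0.0425] ang 0.85 F [-0.3 -0.9 -0. ] gap 0.0358 gf 0.0
  tx 0.02 ty 0.01 tz -3.92 twist -0.03 rows>=2.8
  tx -3.13 ty 1.30 tz 0.00 twist 4.95 rows>=4.1
  tx -2.07 ty 2.68 tz 0.00 twist 4.94 rows>=4.1
  tx -0.48 ty 3.35 tz 0.00 twist 4.95 rows>=4.1
  tx -0.00 ty 0.00 tz 0.00 twist -0.59 rows>=0.5
```

>>> arm_command --series '[{"tx":0,"ty":0,"tz":0.08,"twist":0},{"tx":0,"ty":0,"tz":0.08,"twist":0},{"tx":0,"ty":0,"tz":0.08,"twist":0},{"tx":0,"ty":0,"tz":0.08,"twist":0}]'

```text
t: 8.55
tcp_pos: [0.4053, 0.2483, 0.0394]
tool_rot: [[-0.015, 1.0, 0.0], [1.0, 0.015, 0.0], [0.0, 0.0, -1.0]]
force: [0.7, 0.4, 0.3]
finger_gap: 0.026
grasp_force: 29.9
```

```bash
python3 -c "
from h import *
path((.4055,.2488,.16,1),(.5275,-.0305,.16,-84.5))"
```

```text
t 8.55 tcp [0.4053 0.2483 0.0394] ang 0.85 F [0.7 0.4 0.3] gap 0.0260 gf 29.9
  tx 0.02 ty 0.01 tz -4.02 twist -0.03 rows>=2.9
  tx -3.13 ty 1.30 tz 0.00 twist 4.75 rows>=4.0
  tx -2.13 ty 2.63 tz 0.00 twist 4.75 rows>=4.0
  tx -0.61 ty 3.33 tz 0.00 twist 4.75 rows>=4.0
```

>>> arm_command --series '[{"tx":0.02,"ty":0.01,"tz":-4.02,"twist":0},{"tx":0.02,"ty":0.01,"tz":-4.02,"twist":0},{"tx":0.02,"ty":0.01,"tz":-4.02,"twist":0},{"tx":0.02,"ty":0.01,"tz":-4.02,"twist":0}]'

```text
t: 8.88
tcp_pos: [0.4082, 0.2506, 0.1655]
tool_rot: [[-0.015, 1.0, 0.008], [1.0, 0.015, 0.005], [0.005, 0.008, -1.0]]
force: [0.5, 1.3, -0.9]
finger_gap: 0.0256
grasp_force: 29.9
```

>>> arm_command --series '[{"tx":-3.13,"ty":1.3,"tz":0,"twist":4.75},{"tx":-3.13,"ty":1.3,"tz":0,"twist":4.75},{"tx":-3.13,"ty":1.3,"tz":0,"twist":4.75},{"tx":-3.13,"ty":1.3,"tz":0,"twist":4.75},{"tx":-3.13,"ty":1.3,"tz":0,"twist":4.75}]'

```text
t: 9.3
tcp_pos: [0.4454, 0.1542, 0.1593]
tool_rot: [[0.47, 0.883, -0.001], [0.883, -0.47, -0.0], [-0.001, -0.001, -1.0]]
force: [0.5, 0.3, -1.5]
finger_gap: 0.0258
grasp_force: 29.9
```

>>> arm_command --series '[{"tx":-2.13,"ty":2.63,"tz":0,"twist":4.75},{"tx":-2.13,"ty":2.63,"tz":0,"twist":4.75},{"tx":-2.13,"ty":2.63,"tz":0,"twist":4.75},{"tx":-2.13,"ty":2.63,"tz":0,"twist":4.75},{"tx":-2.13,"ty":2.63,"tz":0,"twist":4.75}]'

```text
t: 9.72
tcp_pos: [0.4857, 0.0616, 0.1593]
tool_rot: [[0.832, 0.555, -0.001], [0.555, -0.832, -0.0], [-0.001, -0.001, -1.0]]
force: [0.6, 0.4, -1.8]
finger_gap: 0.0261
grasp_force: 29.9
```

>>> arm_command --series '[{"tx":-0.61,"ty":3.33,"tz":0,"twist":4.75},{"tx":-0.61,"ty":3.33,"tz":0,"twist":4.75},{"tx":-0.61,"ty":3.33,"tz":0,"twist":4.75},{"tx":-0.61,"ty":3.33,"tz":0,"twist":4.75},{"tx":-0.61,"ty":3.33,"tz":0,"twist":4.75}]'

```text
t: 10.13
tcp_pos: [0.5261, -0.031, 0.1594]
tool_rot: [[0.996, 0.094, -0.001], [0.094, -0.996, 0.0], [-0.001, -0.0, -1.0]]
force: [0.4, 0.3, -1.1]
finger_gap: 0.026
grasp_force: 29.9
```

```bash
python3 -c "
from h import *
path((.5275,-.0305,.086,-84.5),(.5275,-.0305,.0694,-84.5))"
```

```text
t 10.13 tcp [ 0.5261 -0.031   0.1594] ang -84.59 F [ 0.4  0.3 -1.1] gap 0.0260 gf 29.9
  tx 0.05 ty -0.01 tz 2.45 twist -0.01 rows>=1.8
  tx -0.00 ty -0.00 tz 0.55 twist -0.00 rows>=0.4
```

>>> arm_command --series '[{"tx":0.05,"ty":-0.01,"tz":1.2,"twist":0},{"tx":0.05,"ty":-0.01,"tz":2.4,"twist":0},{"tx":0.05,"ty":-0.01,"tz":2.5,"twist":0},{"tx":0.05,"ty":-0.01,"tz":2.5,"twist":0}]'

```text
t: 10.47
tcp_pos: [0.526, -0.0293, 0.0836]
tool_rot: [[0.995, 0.1, -0.005], [0.1, -0.995, 0.0], [-0.005, -0.001, -1.0]]
force: [0.3, 0.4, -1.4]
finger_gap: 0.0258
grasp_force: 30.0
```

>>> arm_command --series '[{"tx":0,"ty":0,"tz":0.06,"twist":0},{"tx":0,"ty":0,"tz":0.12,"twist":0},{"tx":0,"ty":0,"tz":0.18,"twist":0},{"tx":0,"ty":0,"tz":0.24,"twist":0},{"tx":0,"ty":0,"tz":0.24,"twist":0}]'

```text
t: 10.88
tcp_pos: [0.528, -0.0305, 0.0784]
tool_rot: [[0.996, 0.094, 0.001], [0.094, -0.996, -0.0], [0.001, 0.0, -1.0]]
force: [1.6, 0.0, -1.4]
finger_gap: 0.0258
grasp_force: 30.0
```

```bash
python3 -c "
from h import *
path((.5275,-.0305,.0694,-84.5))"
```

```text
t 10.88 tcp [ 0.528  -0.0305  0.0784] ang -84.63 F [ 1.6  0.  -1.4] gap 0.0258 gf 30.0
  tx -0.01 ty -0.00 tz 0.30 twist -0.02 rows>=0.2
```

>>> arm_command --series '[{"tx":0,"ty":0,"tz":0.08,"twist":0},{"tx":0,"ty":0,"tz":0.16,"twist":0},{"tx":0,"ty":0,"tz":0.24,"twist":0},{"tx":0,"ty":0,"tz":0.3,"twist":0},{"tx":0,"ty":0,"tz":0.3,"twist":0}]'

```text
t: 11.3
tcp_pos: [0.5289, -0.0309, 0.0693]
tool_rot: [[0.996, 0.093, 0.002], [0.093, -0.996, -0.0], [0.002, 0.001, -1.0]]
force: [3.0, -2.5, 2.8]
finger_gap: 0.0261
grasp_force: 30.0
```

```bash
python3 -c "
from h import *
path((.5275,-.0305,.0694,-84.5))"
```

```text
t 11.30 tcp [ 0.5289 -0.0309  0.0693] ang -84.65 F [ 3.  -2.5  2.8] gap 0.0261 gf 30.0
  tx -0.04 ty -0.02 tz -0.00 twist -0.03 rows>=0.0
```

>>> arm_command --series '[{"tx":0,"ty":0,"tz":0,"twist":0},{"tx":0,"ty":0,"tz":0,"twist":0},{"tx":0,"ty":0,"tz":0,"twist":0},{"tx":0,"ty":0,"tz":0,"twist":0},{"tx":0,"ty":0,"tz":-0.5,"twist":0}]' --claw 0.6

```text
t: 11.72
tcp_pos: [0.5258, -0.0303, 0.0818]
tool_rot: [[0.996, 0.093, -0.005], [0.093, -0.996, 0.001], [-0.005, -0.001, -1.0]]
force: [0.1, 0.1, -0.4]
finger_gap: 0.0522
grasp_force: 0.0
```

>>> arm_command --series '[{"tx":0,"ty":0,"tz":-1,"twist":0},{"tx":0,"ty":0,"tz":-2,"twist":0},{"tx":0,"ty":0,"tz":-3,"twist":0},{"tx":0,"ty":0,"tz":-3,"twist":0}]'

```text
t: 12.05
tcp_pos: [0.5307, -0.0306, 0.1788]
tool_rot: [[0.996, 0.093, 0.008], [0.093, -0.996, -0.001], [0.008, 0.001, -1.0]]
force: [0.4, 0.2, -0.4]
finger_gap: 0.0527
grasp_force: 0.0
```

```bash
python3 -c "
from h import *
path((.5281,.2554,.12,11.3),(.5281,.2554,.0394,11.3))
a=read_camera('top');cv2.imwrite('pics/top3.png',a)
old=cv2.imread('pics/top2.png')
d=cv2.absdiff(a,old).max(2)
for x0,y0,x1,y1 in((130,200,175,235),(178,200,220,235),(138,243,180,275)): print((d[y0:y1,x0:x1]>40).sum())
"
```

```text
t 12.05 tcp [ 0.5307 -0.0306  0.1788] ang -84.66 F [ 0.4  0.2 -0.4] gap 0.0527 gf 0.0
  tx 0.27 ty -3.17 tz 0.65 twist 4.67 rows>=3.9
  tx -1.25 ty -2.92 tz 0.66 twist 4.67 rows>=3.9
  tx -2.48 ty -1.99 tz 0.65 twist 4.67 rows>=3.9
  tx 0.00 ty 0.00 tz 2.69 twist -0.00 rows>=1.9
0
0
0
```

```bash
python3 -c "
from h import *
s=get_state();s['tcp_pos']=np.array([.529,-.0305,.175])
path((.5288,.10,.14,-36),(.5281,.2554,.11,11.3),s=s)"
```

```text
t 12.10 tcp [ 0.529  -0.0305  0.175 ] ang -84.66 F [-0.7  0.2  0.2] gap 0.0528 gf 0.0
  tx 0.20 ty -2.17 tz 0.58 twist -4.06 rows>=3.4
  tx 1.07 ty -1.89 tz 0.59 twist -4.05 rows>=3.4
  tx 2.09 ty -1.53 tz 0.50 twist -3.94 rows>=3.3
  tx 2.53 ty -0.57 tz 0.50 twist -3.94 rows>=3.3
```

>>> arm_command --series '[{"tx":0.2,"ty":-2.17,"tz":0.58,"twist":-4.06},{"tx":0.2,"ty":-2.17,"tz":0.58,"twist":-4.06},{"tx":0.2,"ty":-2.17,"tz":0.58,"twist":-4.06},{"tx":0.2,"ty":-2.17,"tz":0.58,"twist":-4.06}]'

```text
t: 12.43
tcp_pos: [0.5263, 0.0362, 0.1546]
tool_rot: [[0.864, 0.503, -0.003], [0.503, -0.864, -0.0], [-0.003, -0.002, -1.0]]
force: [-0.6, -0.0, 0.3]
finger_gap: 0.0529
grasp_force: 0.0
```

>>> arm_command --series '[{"tx":1.07,"ty":-1.89,"tz":0.59,"twist":-4.05},{"tx":1.07,"ty":-1.89,"tz":0.59,"twist":-4.05},{"tx":1.07,"ty":-1.89,"tz":0.59,"twist":-4.05},{"tx":1.07,"ty":-1.89,"tz":0.59,"twist":-4.05}]'

```text
t: 12.77
tcp_pos: [0.526, 0.1012, 0.1367]
tool_rot: [[0.581, 0.814, -0.004], [0.814, -0.581, -0.0], [-0.002, -0.003, -1.0]]
force: [0.3, -1.0, -0.4]
finger_gap: 0.0528
grasp_force: 0.0
```

>>> arm_command --series '[{"tx":2.09,"ty":-1.53,"tz":0.5,"twist":-3.94},{"tx":2.09,"ty":-1.53,"tz":0.5,"twist":-3.94},{"tx":2.09,"ty":-1.53,"tz":0.5,"twist":-3.94},{"tx":2.09,"ty":-1.53,"tz":0.5,"twist":-3.94}]'

```text
t: 13.1
tcp_pos: [0.5258, 0.1793, 0.1217]
tool_rot: [[0.205, 0.979, -0.003], [0.979, -0.205, -0.001], [-0.001, -0.003, -1.0]]
force: [0.1, -0.1, 0.2]
finger_gap: 0.0524
grasp_force: 0.0
```

>>> arm_command --series '[{"tx":2.53,"ty":-0.57,"tz":0.5,"twist":-3.94},{"tx":2.53,"ty":-0.57,"tz":0.5,"twist":-3.94},{"tx":2.53,"ty":-0.57,"tz":0.5,"twist":-3.94},{"tx":2.53,"ty":-0.57,"tz":0.5,"twist":-3.94},{"tx":2.53,"ty":-0.57,"tz":0.5,"twist":-3.94}]'

```text
t: 13.52
tcp_pos: [0.5254, 0.2558, 0.1069]
tool_rot: [[-0.198, 0.98, -0.003], [0.98, 0.198, -0.001], [-0.001, -0.003, -1.0]]
force: [0.5, -0.1, 0.5]
finger_gap: 0.0528
grasp_force: 0.0
```

```bash
python3 -c "
from h import *
path((.5281,.2554,.0394,11.3))"
```

```text
t 13.52 tcp [0.5254 0.2558 0.1069] ang 11.43 F [ 0.5 -0.1  0.5] gap 0.0528 gf 0.0
  tx -0.03 ty 0.09 tz 2.25 twist 0.02 rows>=1.6
```

>>> arm_command --series '[{"tx":-0.03,"ty":0.09,"tz":1,"twist":0},{"tx":-0.03,"ty":0.09,"tz":1.8,"twist":0},{"tx":-0.03,"ty":0.09,"tz":2.25,"twist":0},{"tx":-0.03,"ty":0.09,"tz":2.25,"twist":0},{"tx":-0.03,"ty":0.09,"tz":2.25,"twist":0}]'

```text
t: 13.93
tcp_pos: [0.5289, 0.2546, 0.0404]
tool_rot: [[-0.194, 0.981, -0.002], [0.981, 0.194, -0.001], [-0.001, -0.002, -1.0]]
force: [0.4, 0.0, 0.2]
finger_gap: 0.0526
grasp_force: 0.0
```

>>> arm_command --series '[{"tx":0,"ty":0,"tz":0.05,"twist":0},{"tx":0,"ty":0,"tz":0.05,"twist":0},{"tx":0,"ty":0,"tz":0.05,"twist":0},{"tx":0,"ty":0,"tz":0.05,"twist":0},{"tx":0,"ty":0,"tz":0.05,"twist":0}]' --claw 0

```text
t: 14.35
tcp_pos: [0.5298, 0.2553, 0.0405]
tool_rot: [[-0.195, 0.981, 0.001], [0.981, 0.195, 0.0], [0.0, 0.001, -1.0]]
force: [-0.9, -1.0, 4.4]
finger_gap: 0.0254
grasp_force: 30.0
```

```bash
python3 -c "
from h import *
path((.5281,.2554,.16,11.3),(.53,.1,.165,-36),(.5354,-.1027,.165,-84.5))"
```

```text
t 14.35 tcp [0.5298 0.2553 0.0405] ang 11.27 F [-0.9 -1.   4.4] gap 0.0254 gf 30.0
  tx 0.02 ty -0.05 tz -3.98 twist -0.00 rows>=2.9
  tx -2.55 ty -0.48 tz -0.09 twist 3.94 rows>=3.3
  tx -2.52 ty 0.59 tz -0.08 twist 3.94 rows>=3.3
  tx -2.68 ty 2.06 tz -0.00 twist 4.04 rows>=3.4
  tx -1.60 ty 2.98 tz -0.00 twist 4.04 rows>=3.4
```

>>> arm_command --series '[{"tx":0,"ty":0,"tz":-1,"twist":0},{"tx":0,"ty":0,"tz":-2,"twist":0},{"tx":0,"ty":0,"tz":-3,"twist":0},{"tx":0.02,"ty":-0.05,"tz":-3.98,"twist":0},{"tx":0.02,"ty":-0.05,"tz":-3.98,"twist":0}]'

```text
t: 14.77
tcp_pos: [0.5308, 0.2568, 0.1649]
tool_rot: [[-0.196, 0.981, 0.008], [0.981, 0.196, 0.004], [0.002, 0.009, -1.0]]
force: [1.2, 0.8, -1.6]
finger_gap: 0.0256
grasp_force: 30.0
```

>>> arm_command --series '[{"tx":-2.55,"ty":-0.48,"tz":-0.09,"twist":3.94},{"tx":-2.55,"ty":-0.48,"tz":-0.09,"twist":3.94},{"tx":-2.55,"ty":-0.48,"tz":-0.09,"twist":3.94},{"tx":-2.55,"ty":-0.48,"tz":-0.09,"twist":3.94}]'

```text
t: 15.1
tcp_pos: [0.5283, 0.1756, 0.1614]
tool_rot: [[0.223, 0.975, -0.001], [0.975, -0.223, -0.0], [-0.001, -0.001, -1.0]]
force: [0.6, -0.2, -1.9]
finger_gap: 0.0256
grasp_force: 30.0
```

>>> arm_command --series '[{"tx":-2.52,"ty":0.59,"tz":-0.08,"twist":3.94},{"tx":-2.52,"ty":0.59,"tz":-0.08,"twist":3.94},{"tx":-2.52,"ty":0.59,"tz":-0.08,"twist":3.94},{"tx":-2.52,"ty":0.59,"tz":-0.08,"twist":3.94}]'

```text
t: 15.43
tcp_pos: [0.5295, 0.098, 0.1637]
tool_rot: [[0.595, 0.803, -0.001], [0.803, -0.595, -0.0], [-0.001, -0.001, -1.0]]
force: [0.2, 0.3, -2.1]
finger_gap: 0.0264
grasp_force: 30.0
```

>>> arm_command --series '[{"tx":-2.68,"ty":2.06,"tz":0,"twist":4.04},{"tx":-2.68,"ty":2.06,"tz":0,"twist":4.04},{"tx":-2.68,"ty":2.06,"tz":0,"twist":4.04},{"tx":-2.68,"ty":2.06,"tz":0,"twist":4.04}]'

```text
t: 15.77
tcp_pos: [0.5323, -0.0047, 0.1637]
tool_rot: [[0.873, 0.488, -0.001], [0.488, -0.873, -0.001], [-0.001, 0.0, -1.0]]
force: [0.7, -0.2, -1.6]
finger_gap: 0.0255
grasp_force: 30.0
```

>>> arm_command --series '[{"tx":-1.6,"ty":2.98,"tz":0,"twist":4.04},{"tx":-1.6,"ty":2.98,"tz":0,"twist":4.04},{"tx":-1.6,"ty":2.98,"tz":0,"twist":4.04},{"tx":-1.6,"ty":2.98,"tz":0,"twist":4.04},{"tx":-1.6,"ty":2.98,"tz":0,"twist":4.04}]'

```text
t: 16.18
tcp_pos: [0.5349, -0.1041, 0.1636]
tool_rot: [[0.996, 0.092, -0.001], [0.092, -0.996, 0.0], [-0.001, -0.0, -1.0]]
force: [0.6, -0.3, -1.9]
finger_gap: 0.0257
grasp_force: 30.0
```

```bash
python3 -c "
from h import *
path((.5354,-.1027,.0845,-84.5))"
```

```text
t 16.18 tcp [ 0.5349 -0.1041  0.1636] ang -84.72 F [ 0.6 -0.3 -1.9] gap 0.0257 gf 30.0
  tx 0.02 ty -0.05 tz 2.64 twist -0.04 rows>=1.9
```

>>> arm_command --series '[{"tx":0.02,"ty":-0.05,"tz":1.2,"twist":-0.04},{"tx":0.02,"ty":-0.05,"tz":2.4,"twist":-0.04},{"tx":0.02,"ty":-0.05,"tz":2.64,"twist":-0.04},{"tx":0.02,"ty":-0.05,"tz":2.64,"twist":-0.04}]'

```text
t: 16.52
tcp_pos: [0.5341, -0.1003, 0.0831]
tool_rot: [[0.995, 0.103, -0.005], [0.103, -0.995, 0.001], [-0.005, -0.002, -1.0]]
force: [-0.9, -0.3, -1.1]
finger_gap: 0.0262
grasp_force: 30.0
```

>>> arm_command --series '[{"tx":0,"ty":0,"tz":0.06,"twist":0},{"tx":0,"ty":0,"tz":0.12,"twist":0},{"tx":0,"ty":0,"tz":0.18,"twist":0},{"tx":0,"ty":0,"tz":0.22,"twist":0},{"tx":0,"ty":0,"tz":0.22,"twist":0}]'

```text
t: 16.93
tcp_pos: [0.5363, -0.1014, 0.0788]
tool_rot: [[0.995, 0.101, 0.001], [0.101, -0.995, -0.0], [0.001, 0.0, -1.0]]
force: [1.4, -0.3, -0.2]
finger_gap: 0.0258
grasp_force: 30.0
```

```bash
python3 -c "
from h import *
path((.5354,-.1027,.0703,-84.5))"
```

```text
t 16.93 tcp [ 0.5363 -0.1014  0.0788] ang -84.22 F [ 1.4 -0.3 -0.2] gap 0.0258 gf 30.0
  tx -0.03 ty 0.04 tz 0.28 twist 0.05 rows>=0.2
```

>>> arm_command --series '[{"tx":0.03,"ty":0,"tz":0.08,"twist":0.05},{"tx":0.03,"ty":0,"tz":0.16,"twist":0.05},{"tx":0.03,"ty":0,"tz":0.23,"twist":0.05},{"tx":0.03,"ty":0,"tz":0.29,"twist":0.05},{"tx":0.03,"ty":0,"tz":0.29,"twist":0.05}]'

```text
t: 17.35
tcp_pos: [0.5372, -0.1015, 0.0702]
tool_rot: [[0.995, 0.095, 0.001], [0.095, -0.995, -0.0], [0.001, 0.0, -1.0]]
force: [-0.3, -3.0, 6.9]
finger_gap: 0.0259
grasp_force: 30.0
```

```bash
python3 -c "
from h import *
path()"
```

```text
t 17.35 tcp [ 0.5372 -0.1015  0.0702] ang -84.55 F [-0.3 -3.   6.9] gap 0.0259 gf 30.0
```

>>> arm_command --series '[{"tx":0,"ty":0,"tz":0,"twist":0},{"tx":0,"ty":0,"tz":0,"twist":0},{"tx":0,"ty":0,"tz":0,"twist":0},{"tx":0,"ty":0,"tz":0,"twist":0},{"tx":0,"ty":0,"tz":-0.5,"twist":0}]' --claw 0.6

```text
t: 17.77
tcp_pos: [0.5349, -0.1007, 0.0827]
tool_rot: [[0.995, 0.095, -0.005], [0.095, -0.995, 0.001], [-0.005, -0.002, -1.0]]
force: [-0.6, 0.2, -0.7]
finger_gap: 0.0521
grasp_force: 0.0
```

>>> arm_command --series '[{"tx":0,"ty":0,"tz":-1,"twist":0},{"tx":0,"ty":0,"tz":-2,"twist":0},{"tx":0,"ty":0,"tz":-3,"twist":0},{"tx":0,"ty":0,"tz":-3,"twist":0}]'

```text
t: 18.1
tcp_pos: [0.5398, -0.1017, 0.1799]
tool_rot: [[0.995, 0.095, 0.008], [0.095, -0.995, -0.002], [0.008, 0.002, -1.0]]
force: [0.5, -0.4, 0.2]
finger_gap: 0.0528
grasp_force: 0.0
```

```bash
python3 -c "
from h import *
path((.47,.1,.17,-50),(.4002,.3762,.11,-4.5))
a=read_camera('top');cv2.imwrite('pics/top4.png',a)
old=cv2.imread('pics/top2.png')
d=cv2.absdiff(a,old).max(2)
for x0,y0,x1,y1 in((130,200,175,235),(138,243,180,275)): print((d[y0:y1,x0:x1]>40).sum())
"
```

```text
t 18.10 tcp [ 0.5398 -0.1017  0.1799] ang -84.54 F [ 0.5 -0.4  0.2] gap 0.0528 gf 0.0
  tx -0.84 ty -3.46 tz 0.17 twist -2.88 rows>=2.6
  tx 0.23 ty -3.55 tz 0.16 twist -2.88 rows>=2.6
  tx 2.07 ty -4.27 tz 1.00 twist -3.79 rows>=3.5
  tx 3.56 ty -3.14 tz 1.00 twist -3.79 rows>=3.5
0
0
```

>>> arm_command --series '[{"tx":-0.84,"ty":-3.46,"tz":0.17,"twist":-2.88},{"tx":-0.84,"ty":-3.46,"tz":0.17,"twist":-2.88},{"tx":-0.84,"ty":-3.46,"tz":0.17,"twist":-2.88},{"tx":-0.84,"ty":-3.46,"tz":0.17,"twist":-2.88}]'

```text
t: 18.48
tcp_pos: [0.4986, 0.0029, 0.1679]
tool_rot: [[0.92, 0.392, -0.005], [0.392, -0.92, 0.001], [-0.004, -0.003, -1.0]]
force: [-0.4, -0.3, -0.2]
finger_gap: 0.0527
grasp_force: 0.0
```

>>> arm_command --series '[{"tx":0.23,"ty":-3.55,"tz":0.16,"twist":-2.88},{"tx":0.23,"ty":-3.55,"tz":0.16,"twist":-2.88},{"tx":0.23,"ty":-3.55,"tz":0.16,"twist":-2.88},{"tx":0.23,"ty":-3.55,"tz":0.16,"twist":-2.88}]'

```text
t: 18.82
tcp_pos: [0.4649, 0.1031, 0.1635]
tool_rot: [[0.763, 0.647, -0.003], [0.647, -0.763, 0.0], [-0.002, -0.002, -1.0]]
force: [0.1, 0.2, -0.3]
finger_gap: 0.0525
grasp_force: 0.0
```

>>> arm_command --series '[{"tx":2.07,"ty":-4.27,"tz":1,"twist":-3.79},{"tx":2.07,"ty":-4.27,"tz":1,"twist":-3.79},{"tx":2.07,"ty":-4.27,"tz":1,"twist":-3.79},{"tx":2.07,"ty":-4.27,"tz":1,"twist":-3.79}]'

```text
t: 19.15
tcp_pos: [0.4314, 0.2406, 0.1333]
tool_rot: [[0.453, 0.892, -0.001], [0.892, -0.453, -0.0], [-0.001, -0.001, -1.0]]
force: [0.5, 0.5, -0.1]
finger_gap: 0.0529
grasp_force: 0.0
```

>>> arm_command --series '[{"tx":3.56,"ty":-3.14,"tz":1,"twist":-3.79},{"tx":3.56,"ty":-3.14,"tz":1,"twist":-3.79},{"tx":3.56,"ty":-3.14,"tz":1,"twist":-3.79},{"tx":3.56,"ty":-3.14,"tz":1,"twist":-3.79},{"tx":3.56,"ty":-3.14,"tz":1,"twist":-3.79}]'

```text
t: 19.57
tcp_pos: [0.3968, 0.3794, 0.1031]
tool_rot: [[0.075, 0.997, -0.001], [0.997, -0.075, -0.0], [-0.0, -0.001, -1.0]]
force: [0.1, -0.1, 0.0]
finger_gap: 0.0532
grasp_force: 0.0
```

```bash
python3 -c "
from h import *
path((.4002,.3762,.0405,-4.5))"
```

```text
t 19.57 tcp [0.3968 0.3794 0.1031] ang -4.32 F [ 0.1 -0.1  0. ] gap 0.0532 gf 0.0
  tx -0.10 ty 0.12 tz 2.09 twist 0.03 rows>=1.5
```

>>> arm_command --series '[{"tx":-0.1,"ty":0.12,"tz":0.9,"twist":0.03},{"tx":-0.1,"ty":0.12,"tz":1.6,"twist":0.03},{"tx":-0.1,"ty":0.12,"tz":2.09,"twist":0.03},{"tx":-0.1,"ty":0.12,"tz":2.09,"twist":0.03},{"tx":-0.1,"ty":0.12,"tz":2.09,"twist":0.03}]'

```text
t: 19.98
tcp_pos: [0.4008, 0.3717, 0.0413]
tool_rot: [[0.084, 0.996, -0.002], [0.996, -0.084, -0.002], [-0.002, -0.002, -1.0]]
force: [-0.3, 0.6, 1.1]
finger_gap: 0.053
grasp_force: 0.0
```

>>> arm_command --series '[{"tx":0,"ty":0,"tz":0,"twist":0},{"tx":0,"ty":0,"tz":0,"twist":0},{"tx":0,"ty":0,"tz":0,"twist":0},{"tx":0,"ty":0,"tz":0,"twist":0},{"tx":0,"ty":0,"tz":0,"twist":0}]' --claw 0

```text
t: 20.4
tcp_pos: [0.401, 0.3737, 0.0429]
tool_rot: [[0.082, 0.997, 0.001], [0.997, -0.082, 0.001], [0.001, 0.001, -1.0]]
force: [-0.2, -1.3, 4.0]
finger_gap: 0.0259
grasp_force: 30.0
```

```bash
python3 -c "
from h import *
path((.4002,.3762,.16,-4.5),(.46,.1,.165,-50),(.5437,-.1735,.165,-84.5))"
```

```text
t 20.40 tcp [0.401  0.3737 0.0429] ang -4.68 F [-0.2 -1.3  4. ] gap 0.0259 gf 30.0
  tx 0.08 ty -0.03 tz -3.90 twist -0.03 rows>=2.8
  tx -4.51 ty 1.35 tz -0.08 twist 3.79 rows>=3.4
  tx -3.64 ty 2.99 tz -0.09 twist 3.79 rows>=3.4
  tx -1.86 ty 4.39 tz 0.00 twist 2.88 rows>=3.4
  tx -0.48 ty 4.74 tz 0.00 twist 2.87 rows>=3.4
```

>>> arm_command --series '[{"tx":0,"ty":0,"tz":-1,"twist":0},{"tx":0,"ty":0,"tz":-2,"twist":0},{"tx":0,"ty":0,"tz":-3,"twist":0},{"tx":0.08,"ty":-0.03,"tz":-3.9,"twist":0},{"tx":0.08,"ty":-0.03,"tz":-3.9,"twist":0}]'

```text
t: 20.82
tcp_pos: [0.4021, 0.3783, 0.1644]
tool_rot: [[0.081, 0.997, 0.007], [0.997, -0.081, 0.006], [0.007, 0.006, -1.0]]
force: [1.1, 0.7, -0.9]
finger_gap: 0.026
grasp_force: 30.0
```

>>> arm_command --series '[{"tx":-4.51,"ty":1.35,"tz":-0.08,"twist":3.79},{"tx":-4.51,"ty":1.35,"tz":-0.08,"twist":3.79},{"tx":-4.51,"ty":1.35,"tz":-0.08,"twist":3.79},{"tx":-4.51,"ty":1.35,"tz":-0.08,"twist":3.79},{"tx":-4.51,"ty":1.35,"tz":-0.08,"twist":3.79}]'

```text
t: 21.23
tcp_pos: [0.4288, 0.2345, 0.1608]
tool_rot: [[0.464, 0.886, -0.002], [0.886, -0.464, -0.001], [-0.002, -0.001, -1.0]]
force: [0.5, 0.5, -2.1]
finger_gap: 0.026
grasp_force: 30.0
```

>>> arm_command --series '[{"tx":-3.64,"ty":2.99,"tz":-0.09,"twist":3.79},{"tx":-3.64,"ty":2.99,"tz":-0.09,"twist":3.79},{"tx":-3.64,"ty":2.99,"tz":-0.09,"twist":3.79},{"tx":-3.64,"ty":2.99,"tz":-0.09,"twist":3.79}]'

```text
t: 21.57
tcp_pos: [0.4589, 0.0971, 0.1639]
tool_rot: [[0.772, 0.636, -0.0], [0.636, -0.772, -0.001], [-0.001, 0.0, -1.0]]
force: [0.3, 0.0, -0.8]
finger_gap: 0.0259
grasp_force: 30.0
```

>>> arm_command --series '[{"tx":-1.86,"ty":4.39,"tz":0,"twist":2.88},{"tx":-1.86,"ty":4.39,"tz":0,"twist":2.88},{"tx":-1.86,"ty":4.39,"tz":0,"twist":2.88},{"tx":-1.86,"ty":4.39,"tz":0,"twist":2.88},{"tx":-1.86,"ty":4.39,"tz":0,"twist":2.88}]'

```text
t: 21.98
tcp_pos: [0.5018, -0.0398, 0.1639]
tool_rot: [[0.924, 0.381, 0.001], [0.381, -0.924, -0.0], [0.001, 0.001, -1.0]]
force: [-0.4, -0.3, -1.2]
finger_gap: 0.0258
grasp_force: 30.0
```

>>> arm_command --series '[{"tx":-0.48,"ty":4.74,"tz":0,"twist":2.87},{"tx":-0.48,"ty":4.74,"tz":0,"twist":2.87},{"tx":-0.48,"ty":4.74,"tz":0,"twist":2.87},{"tx":-0.48,"ty":4.74,"tz":0,"twist":2.87},{"tx":-0.48,"ty":4.74,"tz":0,"twist":2.87}]'

```text
t: 22.4
tcp_pos: [0.5431, -0.1761, 0.1639]
tool_rot: [[0.996, 0.092, 0.001], [0.092, -0.996, -0.001], [0.001, 0.001, -1.0]]
force: [0.7, 0.1, -2.1]
finger_gap: 0.0262
grasp_force: 30.0
```

>>> arm_command --series '[{"tx":0,"ty":0,"tz":1,"twist":0},{"tx":0,"ty":0,"tz":2,"twist":0},{"tx":0,"ty":0,"tz":2,"twist":0},{"tx":0,"ty":0,"tz":2,"twist":0}]'

```text
t: 22.73
tcp_pos: [0.5399, -0.1718, 0.1028]
tool_rot: [[0.995, 0.095, -0.005], [0.095, -0.995, 0.002], [-0.005, -0.002, -1.0]]
force: [-0.2, 0.0, -0.2]
finger_gap: 0.026
grasp_force: 30.0
```

```bash
python3 -c "
from h import *
path((.541,-.1732,.088,-84.5),(.541,-.1732,.0729,-84.5))"
```

```text
t 22.73 tcp [ 0.5399 -0.1718  0.1028] ang -84.54 F [-0.2  0.  -0.2] gap 0.0260 gf 30.0
  tx 0.03 ty 0.05 tz 0.49 twist -0.01 rows>=0.4
  tx 0.00 ty -0.00 tz 0.51 twist 0.00 rows>=0.4
```

>>> arm_command --series '[{"tx":-0.05,"ty":0,"tz":0.4,"twist":0},{"tx":-0.05,"ty":0,"tz":0.4,"twist":0},{"tx":-0.05,"ty":0,"tz":0.4,"twist":0},{"tx":-0.05,"ty":0,"tz":0.4,"twist":0}]'

```text
t: 23.07
tcp_pos: [0.5405, -0.1742, 0.0931]
tool_rot: [[0.996, 0.093, 0.001], [0.093, -0.996, -0.0], [0.001, 0.001, -1.0]]
force: [0.2, 0.5, -0.7]
finger_gap: 0.0256
grasp_force: 30.0
```

```bash
python3 -c "
from h import *
path((.541,-.1732,.088,-84.5),(.541,-.1732,.0729,-84.5))"
```

```text
t 23.07 tcp [ 0.5405 -0.1742  0.0931] ang -84.64 F [ 0.2  0.5 -0.7] gap 0.0256 gf 30.0
  tx 0.02 ty -0.03 tz 0.17 twist -0.02 rows>=0.1
  tx 0.00 ty -0.00 tz 0.50 twist -0.00 rows>=0.4
```

>>> arm_command --series '[{"tx":0.02,"ty":-0.03,"tz":0.17,"twist":0},{"tx":0.02,"ty":-0.03,"tz":0.24,"twist":0},{"tx":0.02,"ty":-0.03,"tz":0.31,"twist":0},{"tx":0.02,"ty":-0.03,"tz":0.38,"twist":0},{"tx":0.02,"ty":-0.03,"tz":0.38,"twist":0}]'

```text
t: 23.48
tcp_pos: [0.5402, -0.1734, 0.0804]
tool_rot: [[0.996, 0.093, -0.001], [0.093, -0.996, 0.0], [-0.001, -0.0, -1.0]]
force: [0.3, 0.7, -0.8]
finger_gap: 0.026
grasp_force: 30.0
```

```bash
python3 -c "
from h import *
path((.541,-.1732,.0729,-84.5))"
```

```text
t 23.48 tcp [ 0.5402 -0.1734  0.0804] ang -84.67 F [ 0.3  0.7 -0.8] gap 0.0260 gf 30.0
  tx 0.03 ty -0.00 tz 0.25 twist -0.03 rows>=0.2
```

Entered the pins without force; lowering on.

>>> arm_command --series '[{"tx":0,"ty":0,"tz":0.08,"twist":0},{"tx":0,"ty":0,"tz":0.15,"twist":0},{"tx":0,"ty":0,"tz":0.21,"twist":0},{"tx":0,"ty":0,"tz":0.26,"twist":0},{"tx":0,"ty":0,"tz":0.26,"twist":0}]'

```text
t: 23.9
tcp_pos: [0.5405, -0.1735, 0.0729]
tool_rot: [[0.996, 0.093, 0.0], [0.093, -0.996, -0.0], [0.0, 0.0, -1.0]]
force: [0.5, -1.2, -1.8]
finger_gap: 0.026
grasp_force: 30.0
```

```bash
python3 -c "
from h import *
path()"
```

```text
t 23.90 tcp [ 0.5405 -0.1735  0.0729] ang -84.66 F [ 0.5 -1.2 -1.8] gap 0.0260 gf 30.0
```

>>> arm_command --series '[{"tx":0,"ty":0,"tz":0.03,"twist":0},{"tx":0,"ty":0,"tz":0.03,"twist":0},{"tx":0,"ty":0,"tz":0.03,"twist":0}]'

```text
t: 24.15
tcp_pos: [0.5406, -0.1735, 0.0729]
tool_rot: [[0.996, 0.093, 0.0], [0.093, -0.996, -0.0], [0.0, 0.0, -1.0]]
force: [-3.1, -0.7, 7.7]
finger_gap: 0.0253
grasp_force: 30.0
```

>>> arm_command --series '[{"tx":0,"ty":0,"tz":0.03,"twist":0},{"tx":0,"ty":0,"tz":0.03,"twist":0},{"tx":0,"ty":0,"tz":0.03,"twist":0}]'

```text
t: 24.4
tcp_pos: [0.5405, -0.1735, 0.0729]
tool_rot: [[0.996, 0.093, 0.0], [0.093, -0.996, -0.0], [0.0, 0.0, -1.0]]
force: [-5.5, 0.6, 16.9]
finger_gap: 0.0259
grasp_force: 30.0
```

>>> arm_command --series '[{"tx":0,"ty":0,"tz":-0.06,"twist":0},{"tx":0,"ty":0,"tz":-0.06,"twist":0},{"tx":0,"ty":0,"tz":-0.06,"twist":0},{"tx":0,"ty":0,"tz":-0.06,"twist":0},{"tx":0,"ty":0,"tz":-0.5,"twist":0}]' --claw 0.6

```text
t: 24.82
tcp_pos: [0.5388, -0.1728, 0.0844]
tool_rot: [[0.996, 0.093, -0.004], [0.093, -0.996, 0.002], [-0.004, -0.002, -1.0]]
force: [-1.0, 0.3, -1.4]
finger_gap: 0.0519
grasp_force: 0.0
```

>>> arm_command --series '[{"tx":0,"ty":0,"tz":-1,"twist":0},{"tx":0,"ty":0,"tz":-2,"twist":0},{"tx":0,"ty":0,"tz":-3,"twist":0},{"tx":0,"ty":0,"tz":-3,"twist":0},{"tx":0,"ty":0,"tz":-3,"twist":0}]'

```text
t: 25.23
tcp_pos: [0.5416, -0.1737, 0.1787]
tool_rot: [[0.996, 0.093, 0.004], [0.093, -0.996, -0.001], [0.004, 0.002, -1.0]]
force: [-0.6, 0.6, -0.2]
finger_gap: 0.053
grasp_force: 0.0
```

```bash
python3 -c "
from h import *
path((.50,.1,.17,-50),(.5293,.4038,.10,-10.5))
a=read_camera('top');cv2.imwrite('pics/top5.png',a)
old=cv2.imread('pics/top2.png')
d=cv2.absdiff(a,old).max(2)
for x0,y0,x1,y1 in((130,200,175,235),): print((d[y0:y1,x0:x1]>40).sum())
"
```

```text
t 25.23 tcp [ 0.5416 -0.1737  0.1787] ang -84.66 F [-0.6  0.6 -0.2] gap 0.0530 gf 0.0
  tx -0.27 ty -4.61 tz 0.14 twist -2.89 rows>=3.3
  tx 1.12 ty -4.47 tz 0.15 twist -2.89 rows>=3.3
  tx 3.63 ty -3.56 tz 1.17 twist -3.29 rows>=3.8
  tx 4.63 ty -2.13 tz 1.16 twist -3.29 rows>=3.8
0
```

>>> arm_command --series '[{"tx":-0.27,"ty":-4.61,"tz":0.14,"twist":-2.89},{"tx":-0.27,"ty":-4.61,"tz":0.14,"twist":-2.89},{"tx":-0.27,"ty":-4.61,"tz":0.14,"twist":-2.89},{"tx":-0.27,"ty":-4.61,"tz":0.14,"twist":-2.89},{"tx":-0.27,"ty":-4.61,"tz":0.14,"twist":-2.89}]'

```text
t: 25.7
tcp_pos: [0.5174, -0.0335, 0.1704]
tool_rot: [[0.921, 0.389, -0.004], [0.389, -0.921, 0.001], [-0.004, -0.002, -1.0]]
force: [-0.2, -0.4, -0.1]
finger_gap: 0.053
grasp_force: 0.0
```

>>> arm_command --series '[{"tx":1.12,"ty":-4.47,"tz":0.15,"twist":-2.89},{"tx":1.12,"ty":-4.47,"tz":0.15,"twist":-2.89},{"tx":1.12,"ty":-4.47,"tz":0.15,"twist":-2.89},{"tx":1.12,"ty":-4.47,"tz":0.15,"twist":-2.89},{"tx":1.12,"ty":-4.47,"tz":0.15,"twist":-2.89}]'

```text
t: 26.12
tcp_pos: [0.4979, 0.1021, 0.1665]
tool_rot: [[0.764, 0.645, -0.002], [0.645, -0.764, -0.0], [-0.002, -0.001, -1.0]]
force: [0.4, -0.3, 0.5]
finger_gap: 0.0525
grasp_force: 0.0
```

>>> arm_command --series '[{"tx":3.63,"ty":-3.56,"tz":1.17,"twist":-3.29},{"tx":3.63,"ty":-3.56,"tz":1.17,"twist":-3.29},{"tx":3.63,"ty":-3.56,"tz":1.17,"twist":-3.29},{"tx":3.63,"ty":-3.56,"tz":1.17,"twist":-3.29},{"tx":3.63,"ty":-3.56,"tz":1.17,"twist":-3.29}]'

```text
t: 26.53
tcp_pos: [0.5143, 0.2549, 0.1306]
tool_rot: [[0.502, 0.865, -0.001], [0.865, -0.502, 0.0], [-0.0, -0.001, -1.0]]
force: [-0.5, 0.8, 0.2]
finger_gap: 0.0528
grasp_force: 0.0
```

>>> arm_command --series '[{"tx":4.63,"ty":-2.13,"tz":1.16,"twist":-3.29},{"tx":4.63,"ty":-2.13,"tz":1.16,"twist":-3.29},{"tx":4.63,"ty":-2.13,"tz":1.16,"twist":-3.29},{"tx":4.63,"ty":-2.13,"tz":1.16,"twist":-3.29},{"tx":4.63,"ty":-2.13,"tz":1.16,"twist":-3.29}]'

```text
t: 26.95
tcp_pos: [0.5292, 0.4071, 0.0957]
tool_rot: [[0.181, 0.984, 0.0], [0.984, -0.181, 0.001], [0.001, -0.0, -1.0]]
force: [-0.4, -1.0, 0.2]
finger_gap: 0.0524
grasp_force: 0.0
```

>>> arm_command --series '[{"tx":0,"ty":0,"tz":0.5,"twist":0},{"tx":0,"ty":0,"tz":0.5,"twist":0},{"tx":0,"ty":0,"tz":0.5,"twist":0},{"tx":0,"ty":0,"tz":0.5,"twist":0}]'

```text
t: 27.28
tcp_pos: [0.5285, 0.4022, 0.0823]
tool_rot: [[0.184, 0.983, -0.001], [0.983, -0.184, -0.001], [-0.001, -0.001, -1.0]]
force: [-0.4, 0.2, -0.2]
finger_gap: 0.0525
grasp_force: 0.0
```

```bash
python3 -c "
from h import *
path((.5293,.4038,.041,-10.5))"
```

```text
t 27.28 tcp [0.5285 0.4022 0.0823] ang -10.62 F [-0.4  0.2 -0.2] gap 0.0525 gf 0.0
  tx 0.06 ty 0.02 tz 1.38 twist -0.02 rows>=1.0
```

>>> arm_command --series '[{"tx":0.05,"ty":0.02,"tz":0.7,"twist":0},{"tx":0.05,"ty":0.02,"tz":1.35,"twist":0},{"tx":0.05,"ty":0.02,"tz":1.35,"twist":0},{"tx":0.05,"ty":0.02,"tz":1.35,"twist":0},{"tx":0.05,"ty":0.02,"tz":1.35,"twist":0}]'

```text
t: 27.7
tcp_pos: [0.5298, 0.4054, 0.0432]
tool_rot: [[0.183, 0.983, 0.001], [0.983, -0.183, 0.001], [0.001, 0.001, -1.0]]
force: [1.1, 0.5, -0.5]
finger_gap: 0.0528
grasp_force: 0.0
```

>>> arm_command --series '[{"tx":0,"ty":0,"tz":0,"twist":0},{"tx":0,"ty":0,"tz":0,"twist":0},{"tx":0,"ty":0,"tz":0,"twist":0},{"tx":0,"ty":0,"tz":0,"twist":0},{"tx":0,"ty":0,"tz":0,"twist":0}]' --claw 0

```text
t: 28.12
tcp_pos: [0.5297, 0.406, 0.0428]
tool_rot: [[0.182, 0.983, 0.001], [0.983, -0.182, 0.001], [0.001, 0.001, -1.0]]
force: [2.0, -0.7, 3.4]
finger_gap: 0.0259
grasp_force: 30.0
```

```bash
python3 -c "
from h import *
path((.5293,.4038,.16,-10.5),(.50,.1,.165,-50),(.550,-.2448,.165,-84.5))"
```

```text
t 28.12 tcp [0.5297 0.406  0.0428] ang -10.49 F [ 2.  -0.7  3.4] gap 0.0259 gf 30.0
  tx -0.07 ty 0.00 tz -3.91 twist 0.00 rows>=2.8
  tx -5.07 ty 0.44 tz -0.08 twist 3.29 rows>=3.7
  tx -4.62 ty 2.13 tz -0.08 twist 3.29 rows>=3.7
  tx -3.06 ty 4.94 tz -0.00 twist 2.88 rows>=4.2
  tx -1.45 ty 5.62 tz -0.00 twist 2.87 rows>=4.2
```

>>> arm_command --series '[{"tx":0,"ty":0,"tz":-1,"twist":0},{"tx":0,"ty":0,"tz":-2,"twist":0},{"tx":0,"ty":0,"tz":-3,"twist":0},{"tx":-0.07,"ty":0,"tz":-3.9,"twist":0},{"tx":-0.07,"ty":0,"tz":-3.9,"twist":0}]'

```text
t: 28.53
tcp_pos: [0.5311, 0.4053, 0.1649]
tool_rot: [[0.182, 0.983, 0.007], [0.983, -0.182, 0.005], [0.006, 0.006, -1.0]]
force: [0.2, 1.5, -1.3]
finger_gap: 0.0259
grasp_force: 30.0
```

>>> arm_command --series '[{"tx":-5.07,"ty":0.44,"tz":-0.08,"twist":3.29},{"tx":-5.07,"ty":0.44,"tz":-0.08,"twist":3.29},{"tx":-5.07,"ty":0.44,"tz":-0.08,"twist":3.29},{"tx":-5.07,"ty":0.44,"tz":-0.08,"twist":3.29},{"tx":-5.07,"ty":0.44,"tz":-0.08,"twist":3.29}]'

```text
t: 28.95
tcp_pos: [0.5117, 0.2466, 0.1601]
tool_rot: [[0.506, 0.862, -0.004], [0.862, -0.506, -0.003], [-0.005, -0.002, -1.0]]
force: [-0.1, -1.1, -2.6]
finger_gap: 0.0259
grasp_force: 30.0
```

>>> arm_command --series '[{"tx":-4.62,"ty":2.13,"tz":-0.08,"twist":3.29},{"tx":-4.62,"ty":2.13,"tz":-0.08,"twist":3.29},{"tx":-4.62,"ty":2.13,"tz":-0.08,"twist":3.29},{"tx":-4.62,"ty":2.13,"tz":-0.08,"twist":3.29},{"tx":-4.62,"ty":2.13,"tz":-0.08,"twist":3.29}]'

```text
t: 29.37
tcp_pos: [0.4977, 0.0959, 0.163]
tool_rot: [[0.768, 0.64, -0.003], [0.64, -0.768, -0.001], [-0.003, -0.001, -1.0]]
force: [-0.3, -0.3, -1.7]
finger_gap: 0.026
grasp_force: 30.0
```

>>> arm_command --series '[{"tx":-3.06,"ty":4.94,"tz":0,"twist":2.88},{"tx":-3.06,"ty":4.94,"tz":0,"twist":2.88},{"tx":-3.06,"ty":4.94,"tz":0,"twist":2.88},{"tx":-3.06,"ty":4.94,"tz":0,"twist":2.88},{"tx":-3.06,"ty":4.94,"tz":0,"twist":2.88}]'

```text
t: 29.78
tcp_pos: [0.5256, -0.077, 0.1636]
tool_rot: [[0.923, 0.384, 0.001], [0.384, -0.923, -0.001], [0.001, 0.002, -1.0]]
force: [-0.5, -0.8, -2.1]
finger_gap: 0.0256
grasp_force: 30.0
```

>>> arm_command --series '[{"tx":-1.4,"ty":5.62,"tz":0,"twist":2.87},{"tx":-1.4,"ty":5.62,"tz":0,"twist":2.87},{"tx":-1.4,"ty":5.62,"tz":0,"twist":2.87},{"tx":-1.4,"ty":5.62,"tz":0,"twist":2.87},{"tx":-1.4,"ty":5.62,"tz":0,"twist":2.87}]'

```text
t: 30.2
tcp_pos: [0.5525, -0.2492, 0.1636]
tool_rot: [[0.996, 0.094, 0.002], [0.094, -0.996, -0.002], [0.002, 0.002, -1.0]]
force: [-0.1, -0.7, -2.5]
finger_gap: 0.0256
grasp_force: 30.0
```

>>> arm_command --series '[{"tx":0,"ty":0,"tz":1,"twist":0},{"tx":0,"ty":0,"tz":2,"twist":0},{"tx":0,"ty":0,"tz":2.3,"twist":0},{"tx":0,"ty":0,"tz":2.3,"twist":0},{"tx":0,"ty":0,"tz":2.3,"twist":0}]'

```text
t: 30.62
tcp_pos: [0.551, -0.2435, 0.0946]
tool_rot: [[0.995, 0.097, -0.001], [0.097, -0.995, 0.001], [-0.001, -0.001, -1.0]]
force: [0.1, -0.2, -2.4]
finger_gap: 0.0258
grasp_force: 30.0
```

>>> arm_command --series '[{"tx":0,"ty":0,"tz":0,"twist":0},{"tx":0,"ty":0,"tz":0,"twist":0}]'

```text
t: 30.78
tcp_pos: [0.5521, -0.2445, 0.0965]
tool_rot: [[0.995, 0.097, 0.002], [0.097, -0.995, -0.001], [0.002, 0.001, -1.0]]
force: [0.2, 0.5, -1.5]
finger_gap: 0.0258
grasp_force: 30.0
```

```bash
python3 -c "
from h import *
path((.552,-.2452,.088,-84.5),(.552,-.2452,.0728,-84.5))"
```

```text
t 30.78 tcp [ 0.5521 -0.2445  0.0965] ang -84.44 F [ 0.2  0.5 -1.5] gap 0.0258 gf 30.0
  tx -0.00 ty 0.02 tz 0.28 twist 0.01 rows>=0.2
  tx -0.00 ty 0.00 tz 0.51 twist -0.00 rows>=0.4
```

>>> arm_command --series '[{"tx":0,"ty":0.02,"tz":0.2,"twist":0},{"tx":0,"ty":0.02,"tz":0.32,"twist":0},{"tx":0,"ty":0.02,"tz":0.4,"twist":0},{"tx":0,"ty":0.02,"tz":0.48,"twist":0},{"tx":0,"ty":0.02,"tz":0.5,"twist":0}]'

```text
t: 31.2
tcp_pos: [0.5511, -0.2453, 0.0798]
tool_rot: [[0.995, 0.096, 0.001], [0.096, -0.995, -0.0], [0.0, 0.0, -1.0]]
force: [1.1, -1.0, -1.2]
finger_gap: 0.0261
grasp_force: 30.0
```

>>> arm_command --series '[{"tx":0,"ty":0,"tz":0,"twist":0},{"tx":0,"ty":0,"tz":0,"twist":0}]'

```text
t: 31.37
tcp_pos: [0.5511, -0.2453, 0.08]
tool_rot: [[0.995, 0.096, 0.0], [0.096, -0.995, -0.0], [0.0, 0.0, -1.0]]
force: [1.4, -0.9, -0.9]
finger_gap: 0.0255
grasp_force: 30.0
```

```bash
python3 -c "
from h import *
path((.552,-.2452,.0728,-84.5))"
```

```text
t 31.37 tcp [ 0.5511 -0.2453  0.08  ] ang -84.48 F [ 1.4 -0.9 -0.9] gap 0.0255 gf 30.0
  tx 0.03 ty -0.00 tz 0.24 twist 0.00 rows>=0.2
```

>>> arm_command --series '[{"tx":0.03,"ty":0,"tz":0.08,"twist":0},{"tx":0.03,"ty":0,"tz":0.15,"twist":0},{"tx":0.03,"ty":0,"tz":0.21,"twist":0},{"tx":0.03,"ty":0,"tz":0.26,"twist":0},{"tx":0.03,"ty":0,"tz":0.26,"twist":0}]'

```text
t: 31.78
tcp_pos: [0.5517, -0.2451, 0.0728]
tool_rot: [[0.995, 0.096, -0.0], [0.096, -0.995, -0.0], [-0.0, -0.0, -1.0]]
force: [-2.6, 1.2, 6.5]
finger_gap: 0.0259
grasp_force: 30.0
```

>>> arm_command --series '[{"tx":0,"ty":0,"tz":0.03,"twist":0},{"tx":0,"ty":0,"tz":0.03,"twist":0},{"tx":0,"ty":0,"tz":0.03,"twist":0}]'

```text
t: 32.03
tcp_pos: [0.5518, -0.2452, 0.0728]
tool_rot: [[0.995, 0.096, 0.0], [0.096, -0.995, -0.0], [0.0, 0.0, -1.0]]
force: [-4.4, 0.8, 14.2]
finger_gap: 0.026
grasp_force: 30.0
```

>>> arm_command --series '[{"tx":0,"ty":0,"tz":-0.05,"twist":0},{"tx":0,"ty":0,"tz":-0.05,"twist":0},{"tx":0,"ty":0,"tz":-0.05,"twist":0},{"tx":0,"ty":0,"tz":-0.05,"twist":0},{"tx":0,"ty":0,"tz":-0.5,"twist":0}]' --claw 0.6

```text
t: 32.45
tcp_pos: [0.5501, -0.2443, 0.0842]
tool_rot: [[0.995, 0.096, -0.004], [0.096, -0.995, 0.002], [-0.004, -0.002, -1.0]]
force: [-1.1, -0.3, -0.6]
finger_gap: 0.0521
grasp_force: 0.0
```

>>> arm_command --series '[{"tx":0,"ty":0,"tz":-1,"twist":0},{"tx":0,"ty":0,"tz":-2,"twist":0},{"tx":0,"ty":0,"tz":-3,"twist":0},{"tx":0,"ty":0,"tz":-4,"twist":0},{"tx":0,"ty":0,"tz":-4,"twist":0}]'

```text
t: 32.87
tcp_pos: [0.5549, -0.2465, 0.2133]
tool_rot: [[0.995, 0.096, 0.009], [0.096, -0.995, -0.004], [0.009, 0.005, -1.0]]
force: [0.3, 0.3, 0.2]
finger_gap: 0.0524
grasp_force: 0.0
```

```bash
python3 -c "
from h import *
path((.46,-.10,.30,-40),(.37,.06,.32,5.5))"
```

```text
t 32.87 tcp [ 0.5549 -0.2465  0.2133] ang -84.48 F [0.3 0.3 0.2] gap 0.0524 gf 0.0
  tx -1.34 ty -2.58 tz -1.45 twist -3.71 rows>=3.1
  tx -0.26 ty -2.90 tz -1.44 twist -3.70 rows>=3.1
  tx 1.08 ty -2.86 tz -0.33 twist -3.79 rows>=3.2
  tx 2.10 ty -2.23 tz -0.34 twist -3.80 rows>=3.2
```

>>> arm_command --series '[{"tx":-1.34,"ty":-2.58,"tz":-1.45,"twist":-3.71},{"tx":-1.34,"ty":-2.58,"tz":-1.45,"twist":-3.71},{"tx":-1.34,"ty":-2.58,"tz":-1.45,"twist":-3.71},{"tx":-1.34,"ty":-2.58,"tz":-1.45,"twist":-3.71}]'

```text
t: 33.2
tcp_pos: [0.5032, -0.17, 0.2516]
tool_rot: [[0.881, 0.472, 0.001], [0.472, -0.881, -0.0], [0.001, 0.001, -1.0]]
force: [1.3, -0.1, -0.4]
finger_gap: 0.0525
grasp_force: 0.0
```

>>> arm_command --series '[{"tx":-0.26,"ty":-2.9,"tz":-1.44,"twist":-3.7},{"tx":-0.26,"ty":-2.9,"tz":-1.44,"twist":-3.7},{"tx":-0.26,"ty":-2.9,"tz":-1.44,"twist":-3.7},{"tx":-0.26,"ty":-2.9,"tz":-1.44,"twist":-3.7}]'

```text
t: 33.53
tcp_pos: [0.4565, -0.0973, 0.2943]
tool_rot: [[0.64, 0.769, 0.002], [0.769, -0.64, -0.0], [0.001, 0.002, -1.0]]
force: [0.3, -1.5, -0.8]
finger_gap: 0.0527
grasp_force: 0.0
```

>>> arm_command --series '[{"tx":1.08,"ty":-2.86,"tz":-0.33,"twist":-3.79},{"tx":1.08,"ty":-2.86,"tz":-0.33,"twist":-3.79},{"tx":1.08,"ty":-2.86,"tz":-0.33,"twist":-3.79},{"tx":1.08,"ty":-2.86,"tz":-0.33,"twist":-3.79}]'

```text
t: 33.87
tcp_pos: [0.4118, -0.0178, 0.3027]
tool_rot: [[0.294, 0.956, -0.0], [0.956, -0.294, -0.0], [-0.0, 0.0, -1.0]]
force: [-0.4, 0.0, 0.4]
finger_gap: 0.0526
grasp_force: 0.0
```

>>> arm_command --series '[{"tx":2.1,"ty":-2.23,"tz":-0.34,"twist":-3.8},{"tx":2.1,"ty":-2.23,"tz":-0.34,"twist":-3.8},{"tx":2.1,"ty":-2.23,"tz":-0.34,"twist":-3.8},{"tx":2.1,"ty":-2.23,"tz":-0.34,"twist":-3.8},{"tx":2.1,"ty":-2.23,"tz":-0.34,"twist":-3.8}]'

```text
t: 34.28
tcp_pos: [0.3682, 0.0609, 0.313]
tool_rot: [[-0.091, 0.996, 0.001], [0.996, 0.091, -0.001], [-0.001, 0.001, -1.0]]
force: [0.3, 0.1, 0.5]
finger_gap: 0.0526
grasp_force: 0.0
```

```bash
python3 -c "
from h import *
path((.50,-.14,.30,5.5),(.666,-.1236,.30,5.5),(.666,-.1236,.233,5.5))
for n in('top','side'): cv2.imwrite('pics/%s6.png'%n,read_camera(n))
a=cv2.imread('pics/top6.png')[145:265,235:440];b=cv2.imread('pics/side6.png')[180:340,225:385]
o=np.zeros((600,800,3),np.uint8);o[:293,:500]=cv2.resize(a,(500,293),interpolation=cv2.INTER_CUBIC);o[:,500:]=0
o[293:,:307]=cv2.resize(b,(307,307),interpolation=cv2.INTER_CUBIC)
c=cv2.imread('pics/side6.png')[205:305,245:345];o[150:600,350:800]=cv2.resize(c,(450,450),interpolation=cv2.INTER_CUBIC);o[:293,:500]=cv2.resize(a,(500,293),interpolation=cv2.INTER_CUBIC)
cv2.imwrite('pics/d6.png',o)
"
```

```text
t 34.28 tcp [0.3682 0.0609 0.313 ] ang 5.24 F [0.3 0.1 0.5] gap 0.0526 gf 0.0
  tx -3.53 ty 1.88 tz 0.22 twist -0.02 rows>=2.9
  tx -3.54 ty 1.88 tz 0.21 twist -0.02 rows>=2.9
  tx 0.01 ty 5.56 tz 0.00 twist -0.00 rows>=4.0
  tx 0.00 ty -0.00 tz 2.24 twist -0.00 rows>=1.6
```

View pics/d6.png

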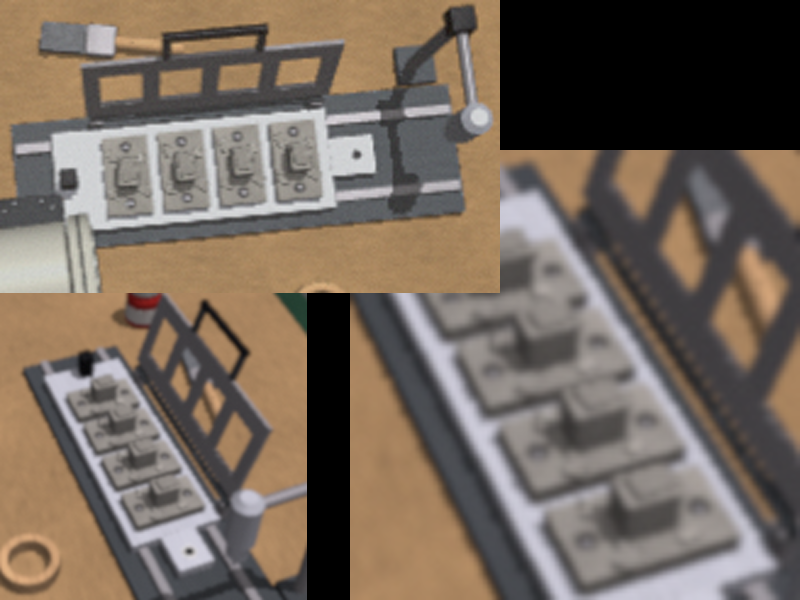

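>>> arm_command --series '[{"tx":-3.53,"ty":1.88,"tz":0.2,"twist":0},{"tx":-3.53,"ty":1.88,"tz":0.2,"twist":0},{"tx":-3.53,"ty":1.88,"tz":0.2,"twist":0},{"tx":-3.53,"ty":1.88,"tz":0.2,"twist":0}]' --claw 0.5

```text
t: 34.72
tcp_pos: [0.4369, -0.0441, 0.3067]
tool_rot: [[-0.087, 0.996, 0.002], [0.996, 0.087, -0.002], [-0.002, 0.001, -1.0]]
force: [-0.4, -0.7, 0.4]
finger_gap: 0.0442
grasp_force: 0.0
```

>>> arm_command --series '[{"tx":-3.54,"ty":1.88,"tz":0.2,"twist":-0.04},{"tx":-3.54,"ty":1.88,"tz":0.2,"twist":-0.04},{"tx":-3.54,"ty":1.88,"tz":0.2,"twist":-0.04},{"tx":-3.54,"ty":1.88,"tz":0.2,"twist":-0.04}]'

```text
t: 35.05
tcp_pos: [0.5027, -0.1447, 0.3002]
tool_rot: [[-0.092, 0.996, 0.001], [0.996, 0.092, -0.002], [-0.002, 0.001, -1.0]]
force: [-1.0, -1.5, 0.3]
finger_gap: 0.0439
grasp_force: 0.0
```

>>> arm_command --series '[{"tx":0.01,"ty":5.55,"tz":0,"twist":0},{"tx":0.01,"ty":5.55,"tz":0,"twist":0},{"tx":0.01,"ty":5.55,"tz":0,"twist":0},{"tx":0.01,"ty":5.55,"tz":0,"twist":0},{"tx":0.01,"ty":5.55,"tz":0,"twist":0}]'

```text
t: 35.47
tcp_pos: [0.6707, -0.1221, 0.2989]
tool_rot: [[-0.097, 0.995, 0.002], [0.995, 0.097, 0.0], [0.0, 0.002, -1.0]]
force: [-2.0, -0.2, -0.1]
finger_gap: 0.044
grasp_force: 0.0
```

>>> arm_command --series '[{"tx":0,"ty":0,"tz":0,"twist":0},{"tx":0,"ty":0,"tz":0,"twist":0}]'

```text
t: 35.63
tcp_pos: [0.6643, -0.1225, 0.2997]
tool_rot: [[-0.098, 0.995, -0.003], [0.995, 0.098, 0.0], [0.001, -0.002, -1.0]]
force: [0.4, -0.6, 0.6]
finger_gap: 0.044
grasp_force: 0.0
```

```bash
python3 -c "
from h import *
path((.666,-.1236,.232,5.5))"
```

```text
t 35.63 tcp [ 0.6643 -0.1225  0.2997] ang 5.60 F [ 0.4 -0.6  0.6] gap 0.0440 gf 0.0
  tx -0.04 ty 0.05 tz 2.26 twist 0.02 rows>=1.6
```

>>> arm_command --series '[{"tx":-0.02,"ty":0.02,"tz":0.8,"twist":0},{"tx":-0.02,"ty":0.02,"tz":1.6,"twist":0},{"tx":-0.02,"ty":0.02,"tz":2.25,"twist":0},{"tx":-0.02,"ty":0.02,"tz":2.25,"twist":0},{"tx":-0.02,"ty":0.02,"tz":2.25,"twist":0}]'

```text
t: 36.05
tcp_pos: [0.6642, -0.1228, 0.2333]
tool_rot: [[-0.099, 0.995, -0.002], [0.995, 0.099, 0.0], [0.001, -0.002, -1.0]]
force: [-0.6, 0.0, -0.7]
finger_gap: 0.0439
grasp_force: 0.0
```

>>> arm_command --series '[{"tx":0,"ty":0,"tz":0,"twist":0},{"tx":0,"ty":0,"tz":0,"twist":0},{"tx":0,"ty":0,"tz":0,"twist":0},{"tx":0,"ty":0,"tz":0,"twist":0},{"tx":0,"ty":0,"tz":0,"twist":0}]' --claw 0 --newtons 15

```text
t: 36.47
tcp_pos: [0.6652, -0.1225, 0.2343]
tool_rot: [[-0.1, 0.995, -0.001], [0.995, 0.1, -0.0], [-0.0, -0.001, -1.0]]
force: [-15.3, -3.2, 12.7]
finger_gap: 0.014
grasp_force: 7.5
```

>>> arm_command --series '[{"tx":0,"ty":0,"tz":0,"twist":0},{"tx":0,"ty":0,"tz":0,"twist":0}]' --newtons 40

```text
t: 36.63
tcp_pos: [0.6639, -0.1226, 0.2343]
tool_rot: [[-0.1, 0.995, -0.004], [0.995, 0.1, -0.0], [0.0, -0.004, -1.0]]
force: [-9.5, -1.1, 8.3]
finger_gap: 0.0109
grasp_force: 40.0
```

```bash
python3 -c "
from h import *
path()
s=get_state()
T=np.linspace(1.85,-.01,26);z=s['tcp_pos'][2]
u=np.c_[-np.cos(T),-np.sin(T)]*.185/.03
print('hinge tcp z',z-.185*np.sin(1.85),'x',s['tcp_pos'][0]+.185*np.cos(1.85)*.995)
for k in range(5): print((u[5*k+1:5*k+6]-u[5*k]).round(2).tolist())
"
```

```text
t 36.63 tcp [ 0.6639 -0.1226  0.2343] ang 5.76 F [-9.5 -1.1  8.3] gap 0.0109 gf 40.0
hinge tcp z 0.056470943988958106 x 0.6132045867917515
[[-0.45, -0.11], [-0.9, -0.19], [-1.35, -0.23], [-1.81, -0.24], [-2.27, -0.21]]
[[-0.45, 0.06], [-0.9, 0.15], [-1.34, 0.28], [-1.78, 0.44], [-2.19, 0.63]]
[[-0.4, 0.22], [-0.79, 0.47], [-1.15, 0.75], [-1.49, 1.05], [-1.81, 1.38]]
[[-0.29, 0.35], [-0.56, 0.72], [-0.8, 1.12], [-1.01, 1.52], [-1.19, 1.95]]
[[-0.15, 0.43], [-0.26, 0.88], [-0.34, 1.33], [-0.39, 1.79], [-0.4, 2.25]]
```

>>> arm_command --series '[{"tx":0,"ty":-0.45,"tz":-0.11,"twist":0},{"tx":0,"ty":-0.9,"tz":-0.19,"twist":0},{"tx":0,"ty":-1.35,"tz":-0.23,"twist":0},{"tx":0,"ty":-1.81,"tz":-0.24,"twist":0},{"tx":0,"ty":-2.27,"tz":-0.21,"twist":0}]'

```text
t: 37.05
tcp_pos: [0.5998, -0.1288, 0.2419]
tool_rot: [[-0.1, 0.995, 0.006], [0.995, 0.1, 0.0], [-0.0, 0.006, -1.0]]
force: [3.1, 2.3, 3.7]
finger_gap: 0.0108
grasp_force: 40.0
```

```bash
python3 -c "
from h import *
path()"
```

```text
t 37.05 tcp [ 0.5998 -0.1288  0.2419] ang 5.75 F [3.1 2.3 3.7] gap 0.0108 gf 40.0
```

>>> arm_command --series '[{"tx":0,"ty":-0.45,"tz":0.06,"twist":0},{"tx":0,"ty":-0.9,"tz":0.15,"twist":0},{"tx":0,"ty":-1.34,"tz":0.28,"twist":0},{"tx":0,"ty":-1.78,"tz":0.44,"twist":0},{"tx":0,"ty":-2.19,"tz":0.63,"twist":0}]'

```text
t: 37.47
tcp_pos: [0.5337, -0.1355, 0.2226]
tool_rot: [[-0.1, 0.995, 0.005], [0.995, 0.1, -0.0], [-0.001, 0.005, -1.0]]
force: [2.0, 2.8, 3.5]
finger_gap: 0.0115
grasp_force: 40.0
```

>>> arm_command --series '[{"tx":0,"ty":-0.4,"tz":0.22,"twist":0},{"tx":0,"ty":-0.79,"tz":0.47,"twist":0},{"tx":0,"ty":-1.15,"tz":0.75,"twist":0}]'

```text
t: 37.72
tcp_pos: [0.4987, -0.139, 0.1996]
tool_rot: [[-0.1, 0.995, 0.003], [0.995, 0.1, 0.0], [-0.0, 0.003, -1.0]]
force: [0.5, 2.4, 3.1]
finger_gap: 0.0111
grasp_force: 40.0
```

```bash
python3 -c "
from h import *
path()"
```

```text
t 37.72 tcp [ 0.4987 -0.139   0.1996] ang 5.75 F [0.5 2.4 3.1] gap 0.0111 gf 40.0
```

>>> arm_command --series '[{"tx":0,"ty":-0.34,"tz":0.3,"twist":0},{"tx":0,"ty":-0.66,"tz":0.63,"twist":0}]'

```text
t: 37.88
tcp_pos: [0.4787, -0.141, 0.1803]
tool_rot: [[-0.1, 0.995, 0.002], [0.995, 0.1, 0.0], [-0.0, 0.002, -1.0]]
force: [0.3, 2.9, 2.0]
finger_gap: 0.0107
grasp_force: 40.0
```

>>> arm_command --series '[{"tx":0,"ty":-0.29,"tz":0.35,"twist":0},{"tx":0,"ty":-0.56,"tz":0.72,"twist":0},{"tx":0,"ty":-0.8,"tz":1.12,"twist":0},{"tx":0,"ty":-1.01,"tz":1.52,"twist":0},{"tx":0,"ty":-1.19,"tz":1.95,"twist":0}]'

```text
t: 38.3
tcp_pos: [0.4424, -0.1445, 0.1211]
tool_rot: [[-0.1, 0.995, -0.0], [0.995, 0.1, 0.0], [0.0, -0.0, -1.0]]
force: [-2.0, 2.5, 4.0]
finger_gap: 0.011
grasp_force: 40.0
```

>>> arm_command --series '[{"tx":0,"ty":-0.15,"tz":0.43,"twist":0},{"tx":0,"ty":-0.26,"tz":0.88,"twist":0},{"tx":0,"ty":-0.34,"tz":1.33,"twist":0}]'

```text
t: 38.55
tcp_pos: [0.4315, -0.1456, 0.0808]
tool_rot: [[-0.1, 0.995, -0.002], [0.995, 0.1, 0.001], [0.001, -0.002, -1.0]]
force: [-4.7, 0.1, 3.3]
finger_gap: 0.0109
grasp_force: 40.0
```

```bash
python3 -c "
from h import *
path()"
```

```text
t 38.55 tcp [ 0.4315 -0.1456  0.0808] ang 5.76 F [-4.7  0.1  3.3] gap 0.0109 gf 40.0
```

>>> arm_command --series '[{"tx":0,"ty":-0.03,"tz":0.3,"twist":0},{"tx":0,"ty":-0.05,"tz":0.6,"twist":0},{"tx":0,"ty":-0.05,"tz":0.75,"twist":0},{"tx":0,"ty":-0.05,"tz":0.82,"twist":0},{"tx":0,"ty":-0.05,"tz":0.82,"twist":0}]'

```text
t: 38.97
tcp_pos: [0.4291, -0.1456, 0.0556]
tool_rot: [[-0.101, 0.995, -0.005], [0.995, 0.101, 0.001], [0.002, -0.005, -1.0]]
force: [-8.1, -4.3, -2.2]
finger_gap: 0.0111
grasp_force: 40.0
```

>>> arm_command --series '[{"tx":0,"ty":0,"tz":0.05,"twist":0},{"tx":0,"ty":0,"tz":0.05,"twist":0},{"tx":0,"ty":0,"tz":0.05,"twist":0}]'

```text
t: 39.22
tcp_pos: [0.4291, -0.1457, 0.0545]
tool_rot: [[-0.101, 0.995, -0.005], [0.995, 0.101, 0.001], [0.002, -0.005, -1.0]]
force: [-8.5, -3.5, -1.4]
finger_gap: 0.0107
grasp_force: 40.0
```

```bash
python3 -c "
from h import *
path()"
```

```text
t 39.22 tcp [ 0.4291 -0.1457  0.0545] ang 5.78 F [-8.5 -3.5 -1.4] gap 0.0107 gf 40.0
```

Not at the stop yet; keep pressing gently until the force rises.

>>> arm_command --series '[{"tx":0,"ty":-0.03,"tz":0.05,"twist":0},{"tx":0,"ty":-0.03,"tz":0.05,"twist":0},{"tx":0,"ty":-0.03,"tz":0.05,"twist":0}]'

```text
t: 39.47
tcp_pos: [0.429, -0.1457, 0.0532]
tool_rot: [[-0.1, 0.995, -0.003], [0.995, 0.1, 0.001], [0.001, -0.003, -1.0]]
force: [-6.3, -1.8, -2.1]
finger_gap: 0.0108
grasp_force: 40.0
```

>>> arm_command --series '[{"tx":0,"ty":-0.03,"tz":0.05,"twist":0},{"tx":0,"ty":-0.03,"tz":0.05,"twist":0},{"tx":0,"ty":-0.03,"tz":0.05,"twist":0}]'

```text
t: 39.72
tcp_pos: [0.429, -0.1458, 0.0519]
tool_rot: [[-0.1, 0.995, -0.001], [0.995, 0.1, 0.001], [0.001, -0.001, -1.0]]
force: [-3.9, 1.5, -0.1]
finger_gap: 0.0108
grasp_force: 40.0
```

```bash
python3 -c "
from h import *
path()"
```

```text
t 39.72 tcp [ 0.429  -0.1458  0.0519] ang 5.76 F [-3.9  1.5 -0.1] gap 0.0108 gf 40.0
```

>>> arm_command --series '[{"tx":0,"ty":0,"tz":0.06,"twist":0},{"tx":0,"ty":0,"tz":0.06,"twist":0},{"tx":0,"ty":0,"tz":0.06,"twist":0}]'

```text
t: 39.97
tcp_pos: [0.429, -0.1458, 0.05]
tool_rot: [[-0.1, 0.995, -0.002], [0.995, 0.1, 0.001], [0.001, -0.002, -1.0]]
force: [-6.3, 1.7, -0.9]
finger_gap: 0.0106
grasp_force: 40.0
```

>>> arm_command --series '[{"tx":0,"ty":0,"tz":0.06,"twist":0},{"tx":0,"ty":0,"tz":0.06,"twist":0},{"tx":0,"ty":0,"tz":0.06,"twist":0}]'

```text
t: 40.22
tcp_pos: [0.429, -0.146, 0.0491]
tool_rot: [[-0.101, 0.995, -0.001], [0.995, 0.101, 0.0], [0.001, -0.001, -1.0]]
force: [-8.9, 1.9, 12.8]
finger_gap: 0.0112
grasp_force: 40.0
```

```bash
python3 -c "
from h import *
path()
b=read_camera('side');cv2.imwrite('pics/side7.png',b);cv2.imwrite('pics/d7.png',cv2.resize(b[190:350,220:380],(600,600),interpolation=cv2.INTER_CUBIC))"
```

```text
t 40.22 tcp [ 0.429  -0.146   0.0491] ang 5.77 F [-8.9  1.9 12.8] gap 0.0112 gf 40.0
```

View pics/d7.png

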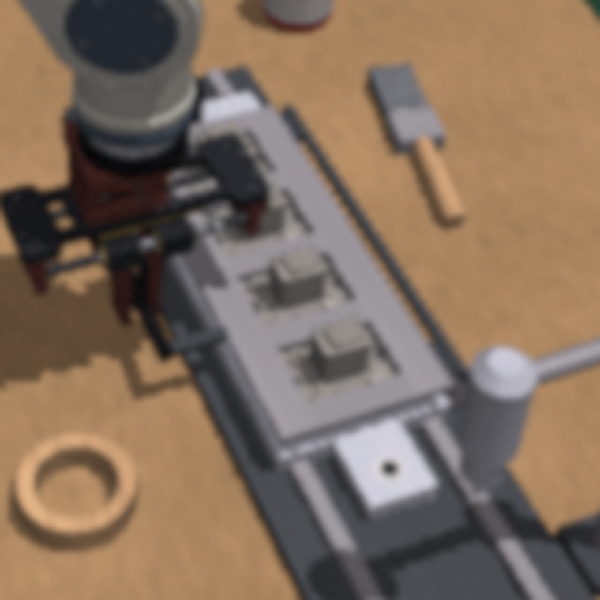

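The mask is level with the stumps through its windows, and Fz is now rising. One more press to confirm the stop.

>>> arm_command --series '[{"tx":0,"ty":0,"tz":0.05,"twist":0},{"tx":0,"ty":0,"tz":0.05,"twist":0},{"tx":0,"ty":0,"tz":0.05,"twist":0}]'

```text
t: 40.52
tcp_pos: [0.4291, -0.1462, 0.0487]
tool_rot: [[-0.101, 0.995, -0.001], [0.995, 0.101, 0.0], [0.0, -0.001, -1.0]]
force: [-11.7, 1.0, 33.3]
finger_gap: 0.011
grasp_force: 40.0
```

>>> arm_command --series '[{"tx":0,"ty":0,"tz":0.03,"twist":0},{"tx":0,"ty":0,"tz":0.03,"twist":0},{"tx":0,"ty":0,"tz":0.03,"twist":0}]'

```text
t: 40.77
tcp_pos: [0.4291, -0.1463, 0.0486]
tool_rot: [[-0.101, 0.995, -0.001], [0.995, 0.101, -0.0], [-0.0, -0.001, -1.0]]
force: [-16.0, 1.3, 44.8]
finger_gap: 0.0114
grasp_force: 40.0
```

>>> arm_command --series '[{"tx":0,"ty":0,"tz":-0.12,"twist":0},{"tx":0,"ty":0,"tz":-0.12,"twist":0}]'

```text
t: 40.93
tcp_pos: [0.4291, -0.1463, 0.0504]
tool_rot: [[-0.101, 0.995, -0.001], [0.995, 0.101, -0.0], [-0.0, -0.001, -1.0]]
force: [-5.8, -2.1, 0.6]
finger_gap: 0.0109
grasp_force: 40.0
```

>>> arm_command --series '[{"tx":0,"ty":0,"tz":0,"twist":0},{"tx":0,"ty":0,"tz":0,"twist":0},{"tx":0,"ty":0,"tz":0,"twist":0},{"tx":0,"ty":0,"tz":0,"twist":0}]' --claw 0.32

```text
t: 41.27
tcp_pos: [0.4307, -0.1465, 0.0498]
tool_rot: [[-0.1, 0.995, 0.002], [0.995, 0.1, -0.001], [-0.001, 0.002, -1.0]]
force: [-0.1, -0.2, 0.5]
finger_gap: 0.028
grasp_force: 0.0
```

>>> arm_command --series '[{"tx":0,"ty":0,"tz":-1,"twist":0},{"tx":0,"ty":0,"tz":-2,"twist":0},{"tx":0,"ty":0,"tz":-3,"twist":0},{"tx":0,"ty":0,"tz":-4,"twist":0},{"tx":0,"ty":0,"tz":-4,"twist":0}]'

```text
t: 41.68
tcp_pos: [0.4331, -0.1473, 0.1745]
tool_rot: [[-0.1, 0.995, 0.009], [0.995, 0.101, -0.003], [-0.004, 0.008, -1.0]]
force: [1.0, -0.0, 0.6]
finger_gap: 0.0279
grasp_force: 0.0
```

```bash
python3 -c "
from h import *
path((.36,.10,.25,5.5))
path((.520,.0435,.11,5.5),(.520,.0435,.059,5.5))"
```

```text
t 41.68 tcp [ 0.4331 -0.1473  0.1745] ang 5.77 F [ 1.  -0.   0.6] gap 0.0279 gf 0.0
  tx 4.22 ty -0.80 tz -1.26 twist 0.02 rows>=3.2
  tx 4.22 ty -0.80 tz -1.26 twist 0.02 rows>=3.2
t 41.68 tcp [ 0.4331 -0.1473  0.1745] ang 5.77 F [ 1.  -0.   0.6] gap 0.0279 gf 0.0
  tx 3.02 ty 1.76 tz 1.07 twist 0.02 rows>=2.6
  tx 3.02 ty 1.76 tz 1.08 twist 0.02 rows>=2.6
  tx 0.00 ty -0.00 tz 1.70 twist 0.00 rows>=1.2
```

>>> arm_command --series '[{"tx":0,"ty":0,"tz":1,"twist":0},{"tx":0,"ty":0,"tz":2,"twist":0},{"tx":0,"ty":0,"tz":2.7,"twist":0},{"tx":0,"ty":0,"tz":2.7,"twist":0},{"tx":0,"ty":0,"tz":2.7,"twist":0}]' --claw 0 --newtons 15

```text
t: 42.1
tcp_pos: [0.429, -0.1459, 0.0877]
tool_rot: [[-0.1, 0.995, -0.003], [0.995, 0.1, 0.001], [0.001, -0.003, -1.0]]
force: [0.3, 0.2, 0.5]
finger_gap: 0.0009
grasp_force: 0.0
```

>>> arm_command --series '[{"tx":0,"ty":0,"tz":0.07,"twist":0},{"tx":0,"ty":0,"tz":0.14,"twist":0},{"tx":0,"ty":0,"tz":0.2,"twist":0},{"tx":0,"ty":0,"tz":0.2,"twist":0}]'

```text
t: 42.43
tcp_pos: [0.4301, -0.1463, 0.0832]
tool_rot: [[-0.1, 0.995, 0.001], [0.995, 0.1, -0.0], [-0.001, 0.001, -1.0]]
force: [0.3, -0.2, 0.2]
finger_gap: 0.0001
grasp_force: 0.0
```

>>> arm_command --series '[{"tx":0,"ty":0,"tz":0.05,"twist":0},{"tx":0,"ty":0,"tz":0.05,"twist":0},{"tx":0,"ty":0,"tz":0.05,"twist":0}]'

```text
t: 42.68
tcp_pos: [0.4298, -0.1462, 0.0813]
tool_rot: [[-0.1, 0.995, 0.0], [0.995, 0.1, -0.0], [-0.0, 0.0, -1.0]]
force: [-0.0, -0.0, -0.3]
finger_gap: 0.0007
grasp_force: 0.0
```

>>> arm_command --series '[{"tx":0,"ty":0,"tz":0.05,"twist":0},{"tx":0,"ty":0,"tz":0.08,"twist":0},{"tx":0,"ty":0,"tz":0.08,"twist":0},{"tx":0,"ty":0,"tz":0.08,"twist":0}]'

```text
t: 43.02
tcp_pos: [0.4297, -0.1462, 0.0787]
tool_rot: [[-0.1, 0.995, -0.0], [0.995, 0.1, 0.0], [0.0, -0.0, -1.0]]
force: [0.7, 0.2, -0.1]
finger_gap: 0.0004
grasp_force: 0.0
```

>>> arm_command --series '[{"tx":0,"ty":0,"tz":0.05,"twist":0},{"tx":0,"ty":0,"tz":0.05,"twist":0},{"tx":0,"ty":0,"tz":0.05,"twist":0}]'

```text
t: 43.27
tcp_pos: [0.4297, -0.1462, 0.0776]
tool_rot: [[-0.1, 0.995, 0.0], [0.995, 0.1, -0.0], [-0.0, 0.0, -1.0]]
force: [-2.2, 0.5, 7.2]
finger_gap: 0.0003
grasp_force: 4.0
```

>>> arm_command --series '[{"tx":0,"ty":0,"tz":0.05,"twist":0},{"tx":0,"ty":0,"tz":0.05,"twist":0},{"tx":0,"ty":0,"tz":0.05,"twist":0}]'

```text
t: 43.52
tcp_pos: [0.4298, -0.1463, 0.0772]
tool_rot: [[-0.1, 0.995, 0.0], [0.995, 0.1, -0.0], [-0.0, 0.0, -1.0]]
force: [-6.3, 2.0, 26.7]
finger_gap: 0.0003
grasp_force: 12.8
```

>>> arm_command --series '[{"tx":0,"ty":0,"tz":0.02,"twist":0},{"tx":0,"ty":0,"tz":0.02,"twist":0}]'

```text
t: 43.68
tcp_pos: [0.4298, -0.1463, 0.077]
tool_rot: [[-0.101, 0.995, 0.0], [0.995, 0.101, -0.0], [-0.0, 0.0, -1.0]]
force: [-7.0, 2.6, 33.5]
finger_gap: 0.0006
grasp_force: 16.5
```

>>> arm_command --series '[{"tx":0,"ty":0,"tz":-1,"twist":0},{"tx":0,"ty":0,"tz":-2.2,"twist":0},{"tx":0,"ty":0,"tz":-3.4,"twist":0},{"tx":0,"ty":0,"tz":-4.6,"twist":0},{"tx":0,"ty":0,"tz":-4.6,"twist":0}]'

```text
t: 44.1
tcp_pos: [0.4331, -0.1474, 0.2191]
tool_rot: [[-0.1, 0.995, 0.01], [0.995, 0.1, -0.004], [-0.005, 0.01, -1.0]]
force: [0.2, -1.0, -0.2]
finger_gap: 0.0005
grasp_force: 0.0
```

>>> arm_command --series '[{"tx":3.4,"ty":-1.1,"tz":-1,"twist":0},{"tx":3.4,"ty":-1.1,"tz":-1,"twist":0},{"tx":3.4,"ty":-1.1,"tz":-1,"twist":0},{"tx":3.4,"ty":-1.1,"tz":-1,"twist":0}]' --claw 0.6

```text
t: 44.43
tcp_pos: [0.3845, -0.0452, 0.2436]
tool_rot: [[-0.103, 0.995, -0.0], [0.995, 0.103, 0.001], [0.001, -0.0, -1.0]]
force: [0.9, 0.2, 0.2]
finger_gap: 0.0234
grasp_force: 0.0
```

>>> arm_command --series '[{"tx":3.4,"ty":-1.1,"tz":-1,"twist":0},{"tx":3.4,"ty":-1.1,"tz":-1,"twist":0},{"tx":3.4,"ty":-1.1,"tz":-1,"twist":0},{"tx":3.4,"ty":-1.1,"tz":-1,"twist":0},{"tx":3.4,"ty":-1.1,"tz":-1,"twist":0}]'

```text
t: 44.85
tcp_pos: [0.3437, 0.0508, 0.2732]
tool_rot: [[-0.104, 0.995, 0.001], [0.995, 0.104, -0.0], [-0.0, 0.001, -1.0]]
force: [0.2, -0.3, 1.3]
finger_gap: 0.052
grasp_force: 0.0
```

```bash
python3 -c "
from h import *
path((.520,.0435,.12,5.5))
for n in('top','side'): cv2.imwrite('pics/%s8.png'%n,read_camera(n))
a=cv2.imread('pics/top8.png')[140:250,235:435];b=cv2.imread('pics/side8.png')[260:350,300:390]
o=np.zeros((600,800,3),np.uint8);o[:275,:500]=cv2.resize(a,(500,275),interpolation=cv2.INTER_CUBIC)
o[275:,:325]=cv2.resize(b,(325,325),interpolation=cv2.INTER_CUBIC)
c=cv2.imread('pics/top8.png')[165:230,370:445]; o[275:,330:705]=cv2.resize(c,(375,325),interpolation=cv2.INTER_CUBIC)
cv2.imwrite('pics/d8.png',o)"
```

```text
t 44.85 tcp [0.3437 0.0508 0.2732] ang 5.95 F [ 0.2 -0.3  1.3] gap 0.0520 gf 0.0
  tx -0.43 ty 2.91 tz 2.55 twist 0.04 rows>=2.8
  tx -0.41 ty 2.91 tz 2.56 twist 0.04 rows>=2.8
```

View pics/d8.png

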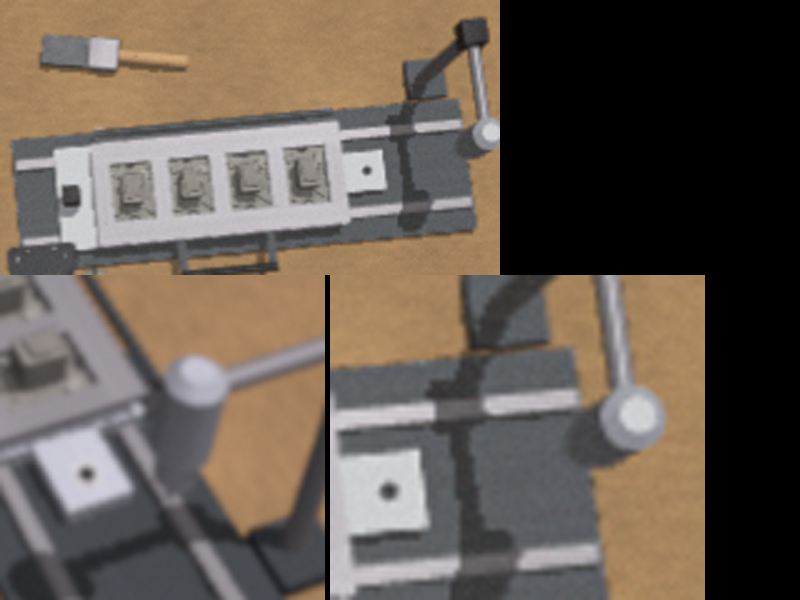

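Run:
```python
from h import *
P=[.5416,-.17228,.09669]
m=back('top',crop((59,216),5,(370,165)),.03)[0];print('mark top',m.round(4))
ms=back('side',crop((87,473-275),325/90,(300,260)),.03)[0];print('mark side',ms.round(4))
for z in(.2,.225,.24,.25):
  print(z,'disc',back('top',crop((302,143),5,(370,165)),z)[0].round(4),'cap',back('top',crop((308,141),5,(370,165)),z)[0].round(4))
print('side tip',back('side',crop((178,487-275),325/90,(300,260)),.125)[0].round(4),'side top',[back('side',crop((195,380-275),325/90,(300,260)),z)[0].round(4) for z in(.225,.24,.25)])
print('jig nozzle',J(P,[(0,-.26,.125)]).round(4))
ax=np.array([-np.sin(.0967),np.cos(.0967)])
print('mark',m[:2]@ax, 'jig noz',J(P,[(0,-.26,.1)])[0,:2]@ax)
# post base corners: 18mm? project post at jig(.115,-.26)
print('post top proj (d8 lower right crop)',(proj('top',J(P,[(.115,-.26,0),(.115,-.26,.235),(0,-.26,.125),(0,-.26,.225)]))-[370,165]+.5)*5+[330,275])
```

```text
mark top [ 0.5578 -0.3252  0.03  ]
mark side [ 0.5572 -0.3254  0.03  ]
0.2 disc [ 0.573  -0.4265  0.2   ] cap [ 0.5742 -0.43    0.2   ]
0.225 disc [ 0.5683 -0.4184  0.225 ] cap [ 0.5694 -0.4218  0.225 ]
0.24 disc [ 0.5654 -0.4135  0.24  ] cap [ 0.5665 -0.4169  0.24  ]
0.25 disc [ 0.5635 -0.4103  0.25  ] cap [ 0.5646 -0.4136  0.25  ]
side tip [ 0.5727 -0.4125  0.125 ] side top [array([ 0.5689, -0.41  ,  0.225 ]), array([ 0.5616, -0.4208,  0.24  ]), array([ 0.5567, -0.428 ,  0.25  ])]
jig nozzle [[ 0.5667 -0.4311  0.125 ]]
mark -0.37752058671998334 jig noz -0.4837662780235445
post top proj (d8 lower right crop) [[518.96795115 311.7613072 ]
 [631.43882786 214.14300353]
 [600.87698858 452.51635488]
 [655.33337857 421.41804111]]
```

Run:
```python
from h import *
P=[.5416,-.17228,.09669]
t=np.linspace(0,2*np.pi,40)
def circ(x,y,z,r): return J(P,np.c_[x+r*np.cos(t),y+r*np.sin(t),0*t+z])
sq=lambda z:J(P,[(.115+a,-.26+b,z) for a,b in((.009,.009),(.009,-.009),(-.009,-.009),(-.009,.009),(.009,.009))])
o=np.zeros((600,800,3),np.uint8)
def draw(n,x0,y0,x1,y1,s,ox,oy):
    im=cv2.resize(cv2.imread(f'pics/{n}8.png')[y0:y1,x0:x1],None,fx=s,fy=s,interpolation=cv2.INTER_CUBIC)
    for Q,c in((circ(0,-.26,.125,.018),(0,0,255)),(circ(0,-.26,.225,.018),(0,255,0)),(sq(0),(255,0,0)),(sq(.235),(255,255,0)),(J(P,[(.085,-.29,.012),(-.085,-.29,.012)]),(0,255,255))):
        q=((proj(n,Q)-[x0,y0]+.5)*s-.5);cv2.polylines(im,[np.int32(q.round())],False,c,1)
    o[oy:oy+im.shape[0],ox:ox+im.shape[1]]=im
draw('top',390,145,440,220,8,0,0);draw('side',330,255,410,375,5,400,0)
cv2.imwrite('pics/d9.png',o)
```

```text
(no output)
```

View pics/d9.png

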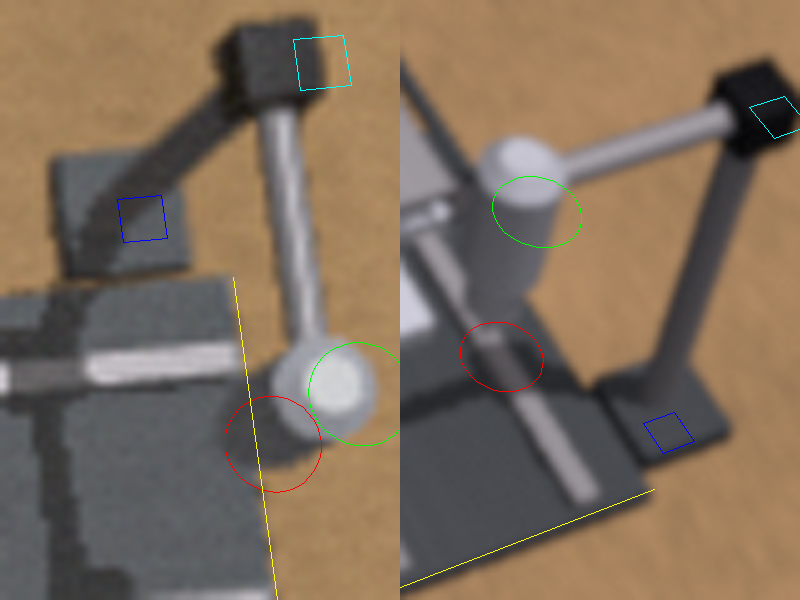

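Run:
```python
from h import *
P=np.array([.5416,-.17228,.09669])
def tri(t,s):
    f=least_squares(lambda X:np.r_[(proj('top',X)-t).ravel(),(proj('side',X)-s).ravel()],[.56,-.42,.2]);X=f.x
    c,s_=np.cos(P[2]),np.sin(P[2]);d=X[:2]-P[:2];print(X.round(4),'jig',(c*d[0]+s_*d[1]).round(4),(-s_*d[0]+c*d[1]).round(4),'res',f.fun.round(1))
T=lambda x,y:np.array([390+(x+.5)/8-.5,145+(y+.5)/8-.5]);S=lambda x,y:np.array([330+(x-400+.5)/5-.5,255+(y+.5)/5-.5])
tri(T(323,388),S(521,171)) # nozzle top rim
tri(T(333,386),S(523,156)) # light cap
tri(T(290,55),S(762,92))   # block
tri(T(125,210),S(663,410)) # foot
tri(crop((59,216),5,(370,165))[0],crop((87,198),325/90,(300,260))[0]) # mark
# axis from side: nozzle body mid at orig; print projected axis for jig y candidates
for y in(-.26,-.25,-.245,-.24):
    q=proj('side',J(P,[(0,y,.2),(0,y,.15),(0,y,.125)]));print(y,((q-[330,255]+.5)*5+[400,0]).round(0).tolist(),((proj('top',J(P,[(0,y,.225),(0,y,.125)]))-[390,145]+.5)*8).round(0).tolist())
```

```text
[ 0.5662 -0.4155  0.2323] jig 0.001 -0.2445 res [-0.1  0.4  0.3 -0.1]
[ 0.5652 -0.4158  0.2423] jig 0.0 -0.2447 res [-0.1  0.3  0.2 -0. ]
[ 0.6809 -0.4074  0.2372] jig 0.116 -0.2475 res [-0.3  0.7  0.6 -0.1]
[ 0.682  -0.4111  0.0062] jig 0.1166 -0.2512 res [-0.1  0.3  0.3 -0.1]
[ 0.5575 -0.3252  0.0296] jig 0.0011 -0.1537 res [-0.   0.1  0.1 -0. ]
-0.26 [[528.0, 250.0], [510.0, 322.0], [502.0, 356.0]] [[361.0, 394.0], [273.0, 444.0]]
-0.25 [[516.0, 232.0], [499.0, 304.0], [490.0, 339.0]] [[332.0, 397.0], [247.0, 446.0]]
-0.245 [[510.0, 223.0], [493.0, 295.0], [485.0, 330.0]] [[318.0, 398.0], [234.0, 448.0]]
-0.24 [[504.0, 214.0], [487.0, 287.0], [479.0, 321.0]] [[304.0, 399.0], [220.0, 449.0]]
```

The overlay shows that the bed's end fits, but post and nozzle sit about 15 mm closer to the carriage. Triangulating both views puts the nozzle axis at jig' y ≈ -0.245 and the mark at -0.154, so travel is about 91 mm. Next I grip the knob.

>>> arm_command --series '[{"tx":-0.43,"ty":2.91,"tz":1,"twist":0.04},{"tx":-0.43,"ty":2.91,"tz":1,"twist":0.04},{"tx":-0.43,"ty":2.91,"tz":1,"twist":0.04},{"tx":-0.43,"ty":2.91,"tz":1,"twist":0.04}]'

```text
t: 45.28
tcp_pos: [0.4337, 0.0446, 0.2413]
tool_rot: [[-0.094, 0.996, -0.003], [0.996, 0.094, -0.0], [-0.0, -0.003, -1.0]]
force: [-0.7, -0.4, -0.4]
finger_gap: 0.0527
grasp_force: 0.0
```

>>> arm_command --series '[{"tx":-0.41,"ty":2.91,"tz":3.9,"twist":0.04},{"tx":-0.41,"ty":2.91,"tz":3.9,"twist":0.04},{"tx":-0.41,"ty":2.91,"tz":3.9,"twist":0.04},{"tx":-0.41,"ty":2.91,"tz":3.9,"twist":0.04},{"tx":-0.41,"ty":2.91,"tz":3.9,"twist":0.04}]'

```text
t: 45.7
tcp_pos: [0.5189, 0.0411, 0.1227]
tool_rot: [[-0.09, 0.996, -0.006], [0.996, 0.09, -0.0], [0.0, -0.006, -1.0]]
force: [-0.4, -0.0, -0.4]
finger_gap: 0.0531
grasp_force: 0.0
```

>>> arm_command --series '[{"tx":0,"ty":0,"tz":0,"twist":0},{"tx":0,"ty":0,"tz":0,"twist":0},{"tx":0,"ty":0,"tz":0,"twist":0}]'

```text
t: 45.95
tcp_pos: [0.5193, 0.0421, 0.1276]
tool_rot: [[-0.092, 0.996, 0.001], [0.996, 0.092, 0.0], [-0.0, 0.001, -1.0]]
force: [-0.1, -1.5, 0.3]
finger_gap: 0.0525
grasp_force: 0.0
```

```bash
python3 -c "
from h import *
path((.520,.0435,.059,5.5))"
```

```text
t 45.95 tcp [0.5193 0.0421 0.1276] ang 5.27 F [-0.1 -1.5  0.3] gap 0.0525 gf 0.0
  tx 0.05 ty 0.03 tz 2.29 twist -0.04 rows>=1.6
```

>>> arm_command --series '[{"tx":0.05,"ty":0.03,"tz":0.8,"twist":-0.04},{"tx":0.05,"ty":0.03,"tz":1.6,"twist":-0.04},{"tx":0.05,"ty":0.03,"tz":2.2,"twist":-0.04},{"tx":0.05,"ty":0.03,"tz":2.2,"twist":-0.04},{"tx":0.05,"ty":0.03,"tz":2.2,"twist":-0.04}]'

```text
t: 46.37
tcp_pos: [0.52, 0.0439, 0.061]
tool_rot: [[-0.096, 0.995, -0.0], [0.995, 0.096, -0.0], [0.0, -0.0, -1.0]]
force: [-0.2, -0.2, 0.5]
finger_gap: 0.0527
grasp_force: 0.0
```

>>> arm_command --series '[{"tx":0,"ty":0,"tz":0,"twist":0},{"tx":0,"ty":0,"tz":0,"twist":0},{"tx":0,"ty":0,"tz":0,"twist":0},{"tx":0,"ty":0,"tz":0,"twist":0},{"tx":0,"ty":0,"tz":0,"twist":0}]' --claw 0 --newtons 20

```text
t: 46.78
tcp_pos: [0.5209, 0.0439, 0.0608]
tool_rot: [[-0.096, 0.995, 0.001], [0.995, 0.096, 0.0], [-0.0, 0.001, -1.0]]
force: [-0.2, -0.4, 0.2]
finger_gap: 0.0228
grasp_force: 0.0
```

>>> arm_command --series '[{"tx":0,"ty":0,"tz":0,"twist":0},{"tx":0,"ty":0,"tz":0,"twist":0}]'

```text
t: 46.95
tcp_pos: [0.5212, 0.0439, 0.0608]
tool_rot: [[-0.096, 0.995, 0.001], [0.995, 0.096, 0.0], [-0.0, 0.001, -1.0]]
force: [-0.2, 0.9, 5.8]
finger_gap: 0.0219
grasp_force: 20.0
```

```bash
python3 -c "
from h import *
path()
p=get_state()['tcp_pos'];path((p[0]+.0087,p[1]-.0896,p[2],5.54))"
```

```text
t 46.95 tcp [0.5212 0.0439 0.0608] ang 5.52 F [-0.2  0.9  5.8] gap 0.0219 gf 20.0
t 46.95 tcp [0.5212 0.0439 0.0608] ang 5.52 F [-0.2  0.9  5.8] gap 0.0219 gf 20.0
  tx -3.00 ty 0.00 tz 0.00 twist -0.00 rows>=2.2
```

>>> arm_command --series '[{"tx":-0.4,"ty":0,"tz":0,"twist":0},{"tx":-0.8,"ty":0,"tz":0,"twist":0},{"tx":-1.2,"ty":0,"tz":0,"twist":0},{"tx":-1.6,"ty":0,"tz":0,"twist":0},{"tx":-2,"ty":0,"tz":0,"twist":0}]'

```text
t: 47.37
tcp_pos: [0.5269, -0.0159, 0.0607]
tool_rot: [[-0.096, 0.995, 0.001], [0.995, 0.096, 0.001], [0.0, 0.001, -1.0]]
force: [-0.7, 4.1, 6.3]
finger_gap: 0.0218
grasp_force: 20.0
```

>>> arm_command --series '[{"tx":-0.4,"ty":0,"tz":0,"twist":0},{"tx":-0.75,"ty":0,"tz":0,"twist":0},{"tx":-0.95,"ty":0,"tz":0,"twist":0},{"tx":-1,"ty":0,"tz":0,"twist":0},{"tx":-1,"ty":0,"tz":0,"twist":0}]'

```text
t: 47.78
tcp_pos: [0.5299, -0.0465, 0.0607]
tool_rot: [[-0.096, 0.995, 0.001], [0.995, 0.096, -0.0], [-0.001, 0.001, -1.0]]
force: [0.5, -3.1, 5.6]
finger_gap: 0.0218
grasp_force: 20.0
```

```bash
cat > v.py <<'E'
from h import *
import sys
k=sys.argv[1]
path()
o=np.zeros((600,800,3),np.uint8)
for n,(x0,y0,x1,y1),s,ox in(('top',(375,160,440,235),8,0),('side',(320,270,370,345),5.5,525)):
    im=read_camera(n);cv2.imwrite(f'pics/{n}{k}.png',im)
    c=cv2.resize(im[y0:y1,x0:x1],None,fx=s,fy=s,interpolation=cv2.INTER_CUBIC);o[:c.shape[0],ox:ox+c.shape[1]]=c[:600,:800-ox]
cv2.imwrite(f'pics/e{k}.png',o)
E
python3 v.py 10
```

```text
t 47.78 tcp [ 0.5299 -0.0465  0.0607] ang 5.49 F [ 0.5 -3.1  5.6] gap 0.0218 gf 20.0
```

View pics/e10.png

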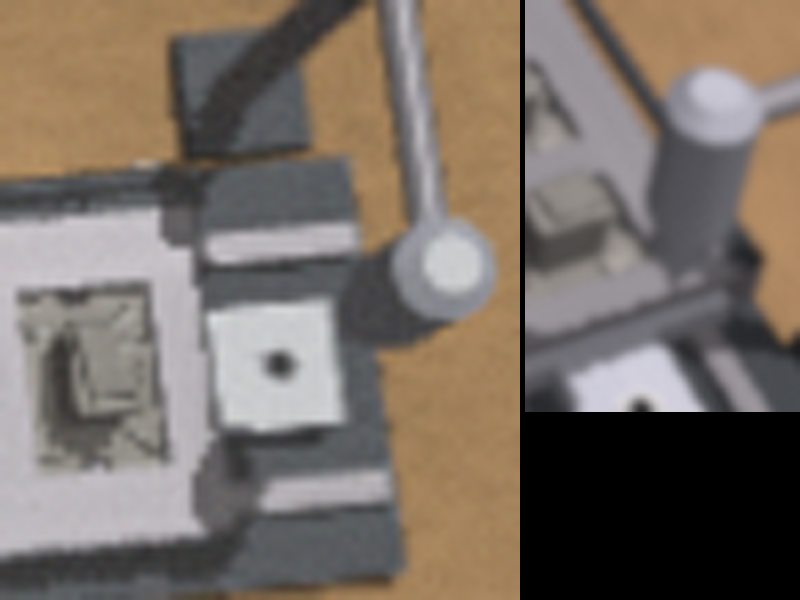

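Run:
```python
from h import *
T=lambda x,y:np.array([375+(x+.5)/8-.5,160+(y+.5)/8-.5]);S=lambda x,y:np.array([320+(x-525+.5)/5.5-.5,270+(y+.5)/5.5-.5])
def tri(t,s):
    f=least_squares(lambda X:np.r_[(proj('top',X)-t).ravel(),(proj('side',X)-s).ravel()],[.56,-.42,.2]);print(f.x.round(4),f.fun.round(1));return f.x
a=tri(T(445,270),S(714,108));b=tri(T(453,263),S(716,92));m=tri(T(281,365),S(641,404))
ax=np.array([-np.sin(.0967),np.cos(.0967)]);print([(v[:2]@ax).round(4) for v in(a,b,m)])
# refine: nozzle body segment visible, mask dark-grey band rows in side at given heights
for d in(-.01,-.005,0,.005,.01):
    X=np.array([m[0]-ax[0]*0,m[1]]);X=X+ax*d
    Q=[(*X,.125),(*X,.2323)]
    print(d,((proj('top',Q)-[375,160]+.5)*8).round(0).tolist(),((proj('side',Q)-[320,270]+.5)*5.5+[525,0]).round(0).tolist())
```

```text
[ 0.566  -0.4164  0.232 ] [-0.1  0.2  0.2 -0. ]
[ 0.5659 -0.4161  0.2409] [-0.1  0.5  0.4 -0.1]
[ 0.5655 -0.4143  0.0327] [-0.   0.2  0.1 -0. ]
[np.float64(-0.4691), np.float64(-0.4688), np.float64(-0.467)]
-0.01 [[375.0, 325.0], [468.0, 271.0]] [[684.0, 296.0], [726.0, 124.0]]
-0.005 [[362.0, 326.0], [454.0, 272.0]] [[678.0, 286.0], [719.0, 114.0]]
0 [[349.0, 327.0], [439.0, 274.0]] [[672.0, 276.0], [712.0, 104.0]]
0.005 [[335.0, 328.0], [425.0, 275.0]] [[666.0, 267.0], [705.0, 94.0]]
0.01 [[322.0, 329.0], [411.0, 276.0]] [[660.0, 257.0], [699.0, 84.0]]
```

>>> arm_command --series '[{"tx":-0.02,"ty":0,"tz":0,"twist":0},{"tx":-0.04,"ty":0,"tz":0,"twist":0},{"tx":-0.04,"ty":0,"tz":0,"twist":0},{"tx":-0.04,"ty":0,"tz":0,"twist":0}]'

```text
t: 48.22
tcp_pos: [0.5299, -0.0468, 0.0607]
tool_rot: [[-0.096, 0.995, 0.001], [0.995, 0.096, 0.0], [-0.0, 0.001, -1.0]]
force: [1.1, 1.0, 6.0]
finger_gap: 0.0217
grasp_force: 20.0
```

>>> arm_command --series '[{"tx":0,"ty":0,"tz":0,"twist":0},{"tx":0,"ty":0,"tz":0,"twist":0},{"tx":0,"ty":0,"tz":0,"twist":0},{"tx":0,"ty":0,"tz":0,"twist":0},{"tx":0,"ty":0,"tz":0,"twist":0}]' --claw 0.5

```text
t: 48.63
tcp_pos: [0.5292, -0.047, 0.06]
tool_rot: [[-0.096, 0.995, -0.0], [0.995, 0.096, 0.0], [0.0, -0.0, -1.0]]
force: [-0.1, 0.6, 0.5]
finger_gap: 0.0438
grasp_force: 0.0
```

>>> arm_command --series '[{"tx":0,"ty":0,"tz":-1,"twist":0},{"tx":0,"ty":0,"tz":-2,"twist":0},{"tx":0,"ty":0,"tz":-3,"twist":0},{"tx":0,"ty":0,"tz":-4,"twist":0},{"tx":0,"ty":0,"tz":-5,"twist":0}]'

```text
t: 49.05
tcp_pos: [0.5289, -0.0469, 0.2114]
tool_rot: [[-0.096, 0.995, -0.001], [0.995, 0.096, 0.0], [0.0, -0.001, -1.0]]
force: [1.8, -0.3, -0.4]
finger_gap: 0.0434
grasp_force: 0.0
```

>>> arm_command --series '[{"tx":2,"ty":-4,"tz":0,"twist":0},{"tx":2,"ty":-4,"tz":0,"twist":0},{"tx":2,"ty":-4,"tz":0,"twist":0},{"tx":2,"ty":-4,"tz":0,"twist":0},{"tx":2,"ty":-4,"tz":0,"twist":0}]'

```text
t: 49.47
tcp_pos: [0.4013, 0.0019, 0.21]
tool_rot: [[-0.098, 0.995, -0.002], [0.995, 0.098, 0.0], [0.0, -0.002, -1.0]]
force: [0.4, 0.6, -0.5]
finger_gap: 0.044
grasp_force: 0.0
```

Run:
```python
from h import *
path()
o=np.zeros((600,800,3),np.uint8)
for n,(x0,y0,x1,y1),s,oy,ox in(('top',(255,150,445,260),2.6,0,0),('side',(240,210,390,370),2,280,0),('top',(385,185,435,225),8,280,400)):
    im=read_camera(n) if oy==0 or n=='side' else cv2.imread('pics/top11.png')
    cv2.imwrite(f'pics/{n}11.png',im)
    c=cv2.resize(im[y0:y1,x0:x1],None,fx=s,fy=s,interpolation=cv2.INTER_CUBIC)[:600-oy,:800-ox];o[oy:oy+c.shape[0],ox:ox+c.shape[1]]=c
cv2.imwrite('pics/e11.png',o)
```

```text
t 49.47 tcp [0.4013 0.0019 0.21  ] ang 5.60 F [ 0.4  0.6 -0.5] gap 0.0440 gf 0.0
```

View pics/e11.png

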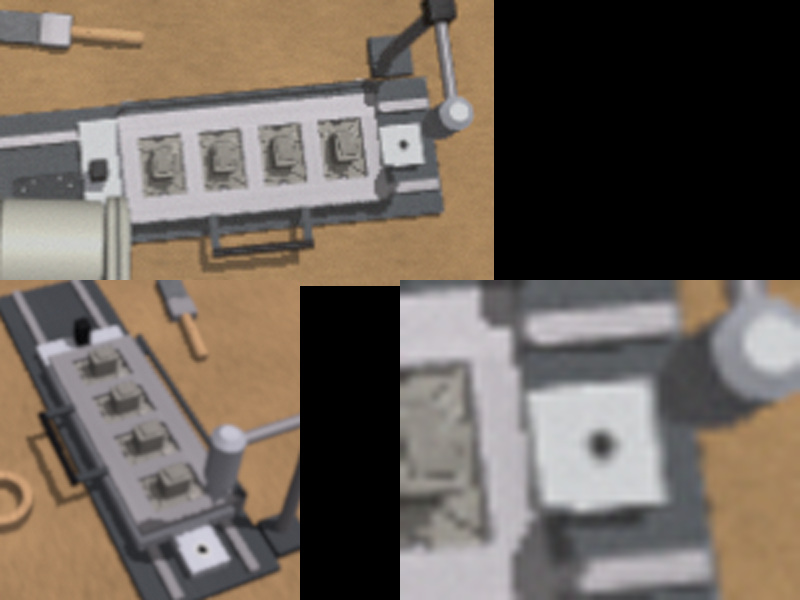

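```bash
python3 -c "
from bench import *
print(hand_in())"
```

```text
the job is handed in; nothing more can be done
None
```

I handed the job in at about 49.5 s with the mask opened, all four bases flush on their pins, the mask pressed down to its stop, the mark within an estimated 1 mm of the nozzle tip, and the jar, tape and brush not touched; the hand-in gave no verdict.

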